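# Set the caddy divider for a long and a short mould tool

### The arm

A 6-joint arm with a two-finger parallel gripper is mounted at the origin on the work surface; the furniture and walls round the work are solid. World frame = base frame: x ahead of the robot, y to its left, z up, the work surface at z = 0. Lengths are in m, angles in rad, forces in N, time in s.
With the tool pointing down it reaches from about 0.325 to 0.9 m from the base axis. Payload 6.1 kg.
Tool frame: the origin (TCP) lies at the very end of the fingers, on their centre line; the grasp point (between the pads) lies 19 mm behind it; z points along the fingers, y is the line along which they close (so a half turn about z gives the same grasp; the last joint's range is limited). The gripper opens to 85 mm and grips with 20 to 120 N. Pads are 22 mm wide; open, the fingers measure 114 mm over their backs; the gripper's body (76 mm by 85 mm) begins 54 mm behind the grasp point. The pads swing forward as they close: fully open they stand 13 mm farther back than shut.
Start: joints at [-1.422, 0.22, 1.526, -0, 1.395, -0.126], TCP at [0.17, -0.602, 0.202] pointing down, gripper open.
Joint ranges: [-2.98, 2.98], [-0.91, 2.08], [0.09, 2.57], [-1.24, 4.39], [0.2, 2.65], [-2.68, 2.68]. Speed limits (rad/s): [2.57, 2.57, 3.01, 3.14, 3.14, 3.14].

### API

Orientations are given as a unit quaternion [x, y, z, w].
In Python, from bench import robot gives the robot as it stands.
- The arm moves only by the shell command python3 -m crank 'ROWS'. ROWS is a JSON object of lists of equal length, an entry for each row: "delta_pos": the shift along the tool's x, y, z in cm, a list of three; "yaw": the turn about the tool's z in degrees; "gripper": the finger opening in cm, from 0 to 8.54. In form: {"delta_pos": [[tx, ty, tz], ...], "yaw": [yaw, ...], "gripper": [gripper, ...]}. A call has 1 to 10 rows; each row shifts and turns the commanded pose from where the row before left it, along the tool's axes as they then stand; what a row does not reach is not made up. A row lasts 1/12 s, in which the tool goes at most 41.7 mm and 7.16 degrees, less where a joint would pass 70% of its speed; a pose out of reach is approached as far as the arm can. A call is refused whole if a number of a shift passes 4.17 or a number of a turn 7.16, either way. A call with a gripper value outside its range is refused whole. The fingers move at their own pace and stop on an object; the grip force is fixed at half the most. Time passes only in rows, so rows that do not move let the fingers close. It gives the time, the measured TCP pose, the force, the opening and the grip force at its end, in the units of the state.
- robot.sense(): the state, without advancing time (a new reading comes with each control period).
- robot.snapshot(name): name is "side" or "top" or "wrist"; returns (picture, depth): 420x560x3 uint8, red, green, blue; 420x560 float32, m along the optical axis (not along the pixel's ray), 0 where there is no reading.
- robot.camera_params(name): a dict with "vfov" (degrees; the focal length in pixels is half the picture's height over the tangent of half this angle, whatever the lens; pixels are square), "cx", "cy" (the principal point, pixels), "cam_to_world" (4x4, takes a point from camera to world coordinates). Camera axes: x right, y down, z forward; pixel columns grow to the right and rows downward; lengths in m; the calibration is good to about 2 mm. A picture is of the moment at which its call begins: read the wrist's pose just before it. camera_params takes no time and is no camera call; for the wrist camera it gives the pose at the moment of the call.
- robot.finish_job(): hands the job in; it is judged then, once.
Trained networks look in the newest picture that a camera, given by its name, has taken for a name from the list of things; names that differ only in an ending like _2 or _b are one class to them, and where a whole thing is asked for, a point or a joint stands for the part that bears it (a point fixed in the world has none). Each returns a list of dicts, best first, with "score" (0 to 1); they miss things now and then, are a little off and sometimes report something else, mostly with a low value. They report only what shows in the picture. A call takes as long as a camera call. They do not tell look-alikes from the thing itself.
- robot.recognise(camera, target): "point" ([column, row] in pixels, amid what is visible of it).
The state is a dict: "clock": time; "q": joint angles; "joint_vel": joint speeds; "joint_efforts": joint torques, N m; "tool_pos": TCP position; "tcp_rot": TCP orientation; "force": force on the tool from outside, world axes, zero at the start; "ft_torque": the same for the moment, N m; "grip_width": finger opening in m; "grasp_force": force on a finger pad.
Only numpy, scipy, OpenCV 4.12 (cv2) and the standard library are available. Lean on these libraries where they do the work, as an engineer would, in place of code of your own. Each camera call takes 0.05 s, during which the arm holds its last target. There are 200 camera calls.

### The job

Slide the caddy's divider towards you so that the scraper can lie flat in the far compartment, under the drying shelf and lengthwise with its handle towards you; then gently close the divider up against it until the scraper is held snugly between divider and far end board, without play. Lay the wooden wedge flat in the front compartment. Do not ram the scraper, and leave the vase and the jar alone.

Things in the scene. Friction and masses are not known exactly. Their poses are not given: they have to be found in the camera images.
- caddy: wooden bench caddy (open tray), fixed to the bench. Origin: centre of its underside; its x runs lengthwise to the far end (away from the robot), y to its left, z up. Inside x -165 to +165 mm, y -65 to +65 mm, floor top at z 8 mm; walls 10 mm thick and 50 mm high
- shelf_edge (a point): middle of the near edge of the slatted shelf fixed on posts over the caddy's far half, at its lower side (caddy x +35, y 0, z 280 mm). Shelf spans caddy x +35 to +186, y -98 to +98, z 280 to 306 mm; posts 18 mm square at caddy x +75 and +160, y -84 and +84 mm. Same axes as the caddy
- divider (a joint): the divider's slide (m): 0 leaves 70 mm between the divider and the far end board, and the value grows as it slides towards the robot (caddy -x), so the far compartment is 0.070 + value long; stops at 0 and 0.175. Stiff: it takes about 4 N to slide and stays where it is left
- divider_top (a point): centre of the divider's top edge, 59.5 mm above the bench. The divider is a 12 mm thick upright wooden panel across the caddy that fills its width; a cap of the same thickness, 146 mm long, rides on the side walls. Same axes as the caddy
- scraper: broad scraper with a dark handle and steel blade, 194 mm long, 0.11 kg, lying flat. Origin: centre of its length at its underside; its own +y points to the handle end (y +97 mm), the blade end is at y -97 mm; z up. Handle 28 mm wide, 27 mm high, about y -10 to +97 mm; blade 68 mm wide, z 4 to 11 mm. Starts on the bench with its handle roughly towards the robot
- wedge: plain wooden mould wedge, 95 mm long (its y), 34 mm wide (x), 22 mm high at the thick end, tapering towards the other; lying flat. Origin: centre of its underside, z up
- vase: grey unfired vase, 80 mm wide, 118 mm high, standing; bystander. Origin: centre of its foot
- jar: screw-lid jar, 66 mm wide, 105 mm high, standing; bystander. Origin: centre of its foot
Things that resemble listed ones, but are neither listed nor needed, are in the scene too. What is meant by the wedge is not red, and is the larger of those in its own colour. Several things have the shape of the scraper; the one meant has the colours described above.

How it is judged:
At the end, for the whole second after the job is handed in: Scraper flat on the far compartment's floor (0.1 rad level, 0.15 rad lengthwise, handle to the robot), divider closed on it with at most 4.5 mm play (joint 0.120 to 0.1285 m); wedge flat (0.15 rad) on the front compartment's floor; both at rest (value of joint divider between 0.12 and 0.1285 m and x of scraper in the frame of caddy above 0.06 m and z of each of scraper, wedge in the frame of caddy below 0.014 m and angle between scraper's own z axis and vertical below 0.1 rad and angle between the y axis of scraper and the x axis of caddy, either way round below 0.15 rad and y of divider_top in the frame of scraper above 0.09 m and x of wedge in the frame of caddy between -0.165 and -0.06 m and y of wedge in the frame of caddy between -0.065 and 0.065 m and angle between wedge's own z axis and vertical below 0.15 rad and linear speed of each of scraper, wedge below 0.02 m/s); the robot touches nothing.
It fails at once if the scraper is rammed or pressed against the caddy or its divider with more than 40 N (contact force between scraper and caddy above 40 N).
It fails at once if the vase is shifted more than 20 mm or tipped (distance of vase from where it was at the start of the episode above 0.02 m or angle between vase's own z axis and vertical above 0.3 rad).
It fails at once if the jar is shifted more than 20 mm or tipped (distance of jar from where it was at the start of the episode above 0.02 m or angle between jar's own z axis and vertical above 0.3 rad).
It also fails if it takes over 72 s, if anything falls off the work surface, if the arm or the gripper's body presses on something with over 40 N, if the wrist force passes 120 N, or if a joint passes its speed limit or range.

## Working session

There is one attempt and no reset: what is moved stays moved. The work goes in short steps, Python scripts to look and compute and a shell command to move; the robot and the scene stay as the last step left them, time stands still between calls to the robot, and variables do not carry over. Pictures are saved under pics/ and viewed, at most 10 in all, crops included, and the job is handed in when it is done.

```bash
mkdir -p pics; ls
cat > h.py <<'E'
import numpy as np,cv2
from bench import robot
def snap(c):
    P=robot.camera_params(c); im,d=robot.snapshot(c); return im,d,P
def w(P,d,u,v,z=None):
    f=210/np.tan(np.radians(P['vfov'])/2); T=np.array(P['cam_to_world'])
    r=np.array([(u-P['cx'])/f,(v-P['cy'])/f,1.])
    if z is None:
        return (T@np.append(r*d[int(v),int(u)],1))[:3]
    R=T[:3,:3]@r; return T[:3,3]+R*(z-T[2,3])/R[2]
def cloud(P,d):
    f=210/np.tan(np.radians(P['vfov'])/2); T=np.array(P['cam_to_world'])
    v,u=np.mgrid[:d.shape[0],:d.shape[1]]
    p=np.stack([(u-P['cx'])/f*d,(v-P['cy'])/f*d,d],-1)
    return p@T[:3,:3].T+T[:3,3]
def save(n,im): cv2.imwrite('pics/'+n+'.png',im[:,:,::-1])
E
python3 - <<'E'
from h import *
np.set_printoptions(precision=4,suppress=True)
print(robot.sense())
for c in('top','side'):
    im,d,P=snap(c); save(c+'0',im); np.savez('/tmp/'+c,im=im,d=d)
    print(c,P)
    for t in('caddy','scraper','wedge','vase','jar','divider_top','shelf_edge'):
        for r in robot.recognise(c,t)[:4]:
            u,v=r['point']; print(c,t,r['score'],r['point'],w(P,d,u,v))
E
```

```text
pics
{'clock': 0.0, 'q': array([-1.4221,  0.2213,  1.5277, -0.    ,  1.3947, -0.1261]), 'joint_vel': array([ 0.0001,  0.0002, -0.0006,  0.0001, -0.0001,  0.0019]), 'joint_efforts': array([  0.001 , -49.6889, -38.9395,  -0.    ,   0.0111,  -0.    ]), 'tool_pos': array([ 0.1695, -0.6009,  0.2014]), 'tcp_rot': array([ 0.9906,  0.137 , -0.    , -0.001 ]), 'force': array([ 0.274 , -0.6163,  0.9526]), 'ft_torque': array([-0.0138,  0.0445,  0.0033]), 'grasp_force': 0.0, 'grip_width': 0.08555317181082249}
top {'vfov': 42.52787108225566, 'cx': 286.24903906294446, 'cy': 199.9053009942115, 'cam_to_world': array([[-0.0046, -0.9806,  0.1959,  0.2579],
       [-0.9998,  0.0078,  0.0156,  0.0566],
       [-0.0168, -0.1958, -0.9805,  1.7429],
       [ 0.    ,  0.    ,  0.    ,  1.    ]])}
top caddy 0.68 [297.1, 178.2] [0.6791 0.048  0.0012]
top scraper 0.83 [222.6, 234.7] [0.4913 0.2913 0.007 ]
top scraper 0.62 [165.3, 221.8] [0.5357 0.4808 0.0024]
top wedge 0.89 [413.4, 242.0] [ 0.4625 -0.3227  0.0145]
top wedge 0.82 [381.5, 264.9] [ 0.3903 -0.2185  0.011 ]
top wedge 0.53 [384.9, 227.9] [ 0.5097 -0
[... 273 characters left out ...]
cx': 284.0446094075495, 'cy': 210.40793519160718, 'cam_to_world': array([[ 0.9978,  0.0321, -0.0579,  0.6167],
       [ 0.0655, -0.6129,  0.7875, -0.8672],
       [-0.0102, -0.7895, -0.6136,  0.9119],
       [ 0.    ,  0.    ,  0.    ,  1.    ]])}
side scraper 0.55 [271.8, 211.2] [0.4852 0.2906 0.004 ]
side scraper 0.54 [283.5, 181.1] [0.5163 0.4881 0.0099]
side wedge 0.96 [239.7, 362.0] [ 0.4613 -0.3346  0.0116]
side wedge 0.81 [220.9, 326.0] [ 0.394  -0.2329  0.013 ]
side wedge 0.66 [267.2, 333.8] [ 0.5213 -0.2453  0.0062]
side vase 0.62 [335.5, 217.3] [0.7193 0.2271 0.0356]
side jar 0.84 [338.0, 340.1] [ 0.6997 -0.3202  0.1045]
side shelf_edge 0.88 [320.6, 237.4] [ 0.6572 -0.0512  0.1854]
```

```bash
ls pics
```

```text
side0.png
top0.png
```

View pics/top0.png

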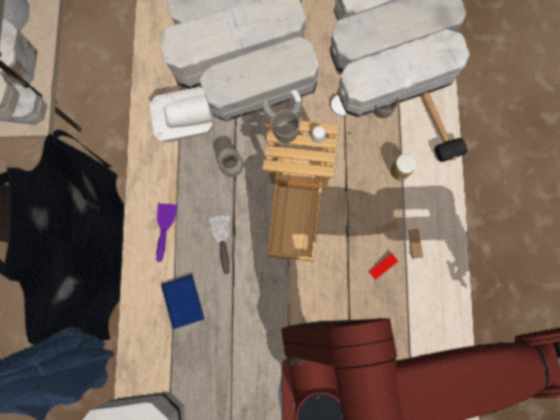

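View pics/side0.png

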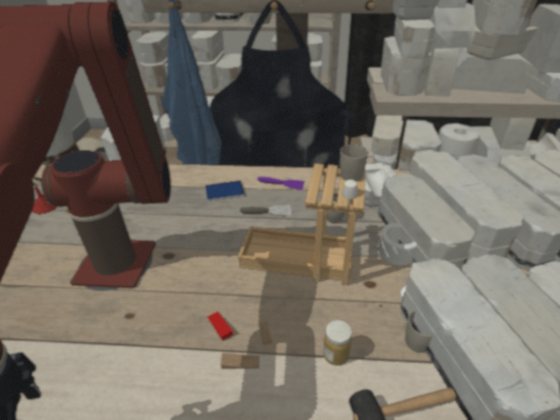

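Top picture: the scraper candidates are (221,240), steel with a dark handle, and (165,230), purple; the first fits the colours. Wedge candidates are (416,242) brown and larger, (387,227) brown and smaller, and (382,265) red; the first fits. The caddy is at (295,220), the shelf at (300,150), the vase at (230,158) and the jar at (403,166). I'll confirm these in an enlarged crop and measure.

Run:
```python
from h import *
import json
np.set_printoptions(precision=4,suppress=True)
t=np.load('/tmp/top.npz'); im,d=t['im'],t['d']; P=robot.camera_params('top')
a=cv2.resize(im[190:280,195:255],None,fx=5,fy=5,interpolation=cv2.INTER_CUBIC)
b=cv2.resize(im[190:280,360:440],None,fx=5,fy=5,interpolation=cv2.INTER_CUBIC)
save('crop1',np.hstack([a,b]))
C=cloud(P,d)
s=np.load('/tmp/side.npz'); Ps=robot.camera_params('side'); S=cloud(Ps,s['d'])
for n,A,I in(('top',C,im),('side',S,s['im'])):
    X=A.reshape(-1,3); 
    def pr(nm,m):
        q=X[m]; 
        if len(q)<5: print(n,nm,len(q));return
        r=cv2.minAreaRect(q[:,:2].astype(np.float32)*1000); print(n,nm,len(q),'c',np.array(r[0]),r[1],r[2],'med',np.median(q,0))
    x,y,z=X.T
    box=lambda x0,x1,y0,y1,z0,z1:(x>x0)&(x<x1)&(y>y0)&(y<y1)&(z>z0)&(z<z1)
    pr('wedgeA',box(.4,.53,-.36,-.28,.006,.04)); pr('wedgeB',box(.47,.55,-.29,-.2,.005,.04))
    pr('scraper',box(.36,.62,.24,.34,.005,.04)); pr('walls',box(.38,.62,-.06,.17,.042,.056)); pr('divider',box(.6,.72,-.06,.17,.052,.066))
    pr('shelf',box(.6,.9,-.15,.2,.295,.315)); pr('vase',box(.65,.85,.18,.35,.06,.13)); pr('jar',box(.6,.8,-.4,-.22,.05,.12)); pr('onshelf',box(.55,.95,-.2,.25,.32,.6))
```

```text
top wedgeA 287 c [ 465.4717 -319.2625] (126.62540435791016, 71.70953369140625) 0.6851395964622498 med [ 0.4494 -0.3292  0.0144]
top wedgeB 163 c [ 509.8193 -246.6525] (87.7409439086914, 73.10262298583984) 83.94387817382812 med [ 0.5154 -0.2483  0.0093]
top scraper 549 c [490.7515 290.2176] (258.24884033203125, 99.27490234375) 0.14735721051692963 med [0.4701 0.2868 0.0112]
top walls 545 c [520.4358  59.7152] (150.1464385986328, 215.80821228027344) 83.34889221191406 med [0.4826 0.0664 0.0489]
top divider 213 c [646.2719  40.323 ] (112.67576599121094, 179.0223388671875) 11.634061813354492 med [0.6495 0.0423 0.058 ]
top shelf 2600 c [696.9644  39.1161] (195.9160614013672, 153.41062927246094) 83.58434295654297 med [0.6828 0.0346 0.3053]
top vase 445 c [760.7495 300.3435] (192.78981018066406, 75.4455795288086) 40.435787200927734 med [0.7143 0.2666 0.0911]
top jar 416 c [ 701.1544 -290.8612] (62.698360443115234, 63.65962219238281) 71.90446472167969 med [ 0.6966 -0.2886  0.1025]
top onshelf 664 c [726.0308  47.1047] (143.86349487304688, 76.12776947021484) 68.8926010131836 med [0.7385 0.0675 
[... 427 characters left out ...]
8.8164520263672, 214.58438110351562) 83.13682556152344 med [0.5012 0.0247 0.0477]
side divider 65 c [664.141   41.3474] (95.0286865234375, 181.2355194091797) 2.5959646701812744 med [ 0.6464 -0.0207  0.0575]
side shelf 1454 c [698.0701  39.6988] (200.28050231933594, 150.89620971679688) 83.17149353027344 med [0.6819 0.0068 0.3046]
side vase 138 c [765.3186 297.4784] (183.50733947753906, 68.26776885986328) 39.256927490234375 med [0.7246 0.2926 0.0872]
side jar 801 c [ 702.8905 -294.3307] (63.14561462402344, 63.48051452636719) 53.07455062866211 med [ 0.7016 -0.3073  0.1016]
side onshelf 985 c [741.793   45.6134] (73.16797637939453, 148.8907470703125) 4.1827545166015625 med [0.7352 0.0524 0.3567]
```

View pics/crop1.png

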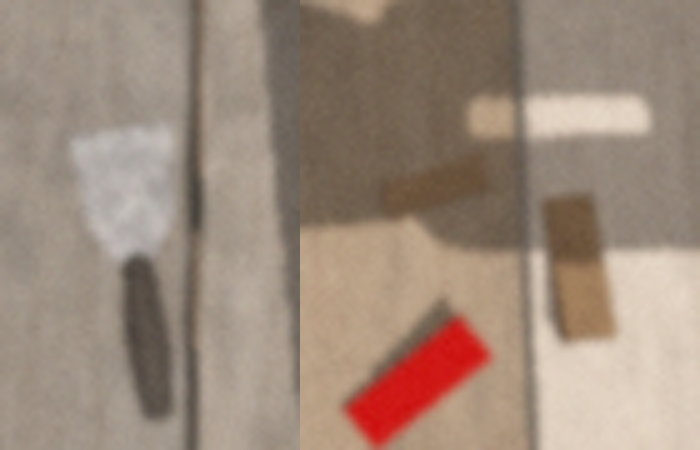

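The crop confirms it: the scraper has the dark handle and steel blade, and the wedge is the larger brown block on the right. First I'll move to just in front of the shelf, turned so the fingers close along caddy x.

```bash
cat >> h.py <<'E'
CA=np.radians(-6.7); CO=np.array([.5878,.0523])
ex=np.array([np.cos(CA),np.sin(CA)]); ey=np.array([-ex[1],ex[0]])
def c2w(x,y): return CO+x*ex+y*ey
def w2c(p): p=np.asarray(p)[...,:2]-CO; return np.stack([p@ex,p@ey],-1)
def go(xy,z,phi=None):
    "tool-frame cm delta with present attitude, and yaw to reach phi(deg), and tool delta after yaw"
    from scipy.spatial.transform import Rotation as Ro
    s=robot.sense(); R=Ro.from_quat(s['tcp_rot']).as_matrix(); d=np.append(xy,z)-s['tool_pos']
    ph=np.degrees(np.arctan2(R[1,0],R[0,0])); print('t',round(s['clock'],2),'tcp',s['tool_pos'].round(4),'caddy',w2c(s['tool_pos']).round(4),'phi',round(ph,2),'F',s['force'].round(1),'w',round(s['grip_width'],4),'gf',round(s['grasp_force'],1),'q6',round(s['q'][5],2))
    print('now tool cm',(R.T@d*100).round(2))
    if phi is not None:
        f=np.radians(phi); x=np.array([np.cos(f),np.sin(f),0]);y=np.array([np.sin(f),-np.cos(f),0])
        print('yaw',round((ph-phi+180)%360-180,2),'then',(np.array([d@x,d@y,-d[2]])*100).round(2))
E
python3 -m crank '{"delta_pos":[[0,0,0],[0,0,0],[0,0,0],[0,0,0],[0,0,0],[0,0,0],[0,0,0],[0,0,0],[0,0,0],[0,0,0]],"yaw":[-6.76,-6.76,-6.76,-6.76,-6.76,-6.76,-6.76,-6.76,-6.76,-6.76],"gripper":[8.5,8.5,8.5,8.5,8.5,8.5,8.5,8.5,8.5,8.5]}'
python3 -m crank '{"delta_pos":[[2.9,1.29,0],[2.9,1.29,0],[2.9,1.29,0],[2.9,1.29,0],[2.9,1.29,0],[2.9,1.29,0],[2.9,1.29,0],[2.9,1.29,0]],"yaw":[0,0,0,0,0,0,0,0],"gripper":[8.5,8.5,8.5,8.5,8.5,8.5,8.5,8.5]}'
python3 -m crank '{"delta_pos":[[2.9,1.29,0],[2.9,1.29,0],[2.9,1.29,0],[2.9,1.29,0],[2.9,1.29,0],[2.9,1.29,0],[2.9,1.29,0],[2.9,1.29,0]],"yaw":[0,0,0,0,0,0,0,0],"gripper":[8.5,8.5,8.5,8.5,8.5,8.5,8.5,8.5]}'
python3 -m crank '{"delta_pos":[[2.9,1.29,0],[2.9,1.29,0],[2.9,1.29,0],[2.9,1.29,0],[2.9,1.29,0],[2.9,1.29,0]],"yaw":[0,0,0,0,0,0],"gripper":[8.5,8.5,8.5,8.5,8.5,8.5]}'
python3 - <<'E'
from h import *
np.set_printoptions(precision=4,suppress=True)
go(c2w(-.02,0),.2,83.3)
im,d,P=snap('wrist'); np.savez('/tmp/wr',im=im,d=d)
print(P['cam_to_world'],P['vfov'])
ims,ds,Ps=snap('side'); np.savez('/tmp/side2',im=ims,d=ds)
save('w1',np.hstack([cv2.resize(im,(400,300)),cv2.resize(ims,(400,300))]))
# gripper silhouette: points near tcp, caddy frame
S=cloud(Ps,ds).reshape(-1,3); s=robot.sense(); p=S-s['tool_pos']
for z in np.arange(0,.4,.02):
    q=p[(p[:,2]>z)&(p[:,2]<z+.02)&(np.hypot(p[:,0],p[:,1])<.16)]
    if len(q)>3: print(round(z,2),len(q),'x',q[:,0].min(),q[:,0].max(),'y',q[:,1].min(),q[:,1].max())
E
```

```text
clock: 1.63
tool_pos: [0.1696, -0.6016, 0.2025]
tcp_rot: [0.745, 0.667, -0.0, 0.0]
force: [0.1, -0.0, 0.2]
grip_width: 0.0849
grasp_force: 0.0
clock: 2.3
tool_pos: [0.2995, -0.3818, 0.2027]
tcp_rot: [0.747, 0.665, -0.0, 0.0]
force: [0.5, -0.8, 0.1]
grip_width: 0.085
grasp_force: 0.0
clock: 2.97
tool_pos: [0.429, -0.1632, 0.2029]
tcp_rot: [0.747, 0.665, 0.0, 0.0]
force: [0.8, -0.4, -0.1]
grip_width: 0.085
grasp_force: 0.0
clock: 3.47
tool_pos: [0.5261, 0.0008, 0.2027]
tcp_rot: [0.747, 0.665, 0.0, 0.0]
force: [-0.3, -0.4, -0.6]
grip_width: 0.0851
grasp_force: 0.0
t 3.47 tcp [0.5261 0.0008 0.2027] caddy [-0.0553 -0.0583] phi 83.36 F [-0.3 -0.4 -0.6] w 0.0851 gf 0.0 q6 -0.03
now tool cm [5.83 3.54 0.27]
yaw 0.06 then [5.83 3.53 0.27]
[[ 0.9932 -0.1114 -0.0326  0.5352]
 [-0.1161 -0.9532 -0.2792  0.072 ]
 [ 0.0001  0.2811 -0.9597  0.3744]
 [ 0.      0.      0.      1.    ]] 65.2668557689157
0.0 40 x 0.1165126978938934 0.13573169497271542 y -0.053948625615816856 -0.03835903506255427
0.02 36 x 0.11819461298490475 0.13481329902234873 y -0.05420702222158984 -0.04524532300076038
0.04 92 x -0.05
[... 1016 characters left out ...]
791362 -0.002894123864033914
0.26 231 x -0.03537342721043513 0.03853270283195476 y -0.040982615604770053 0.03813138153683911
0.28 237 x -0.033523291532412514 0.03840176728733158 y -0.0411525640988744 -0.0023317599540185075
0.3 134 x -0.03206002176658712 0.040805239702994545 y -0.060503765178920796 -0.004367705050634817
0.32 369 x -0.11375144695002715 0.0456300337909773 y -0.06707004848117241 0.03952721238849895
0.34 711 x -0.1550099535586799 0.054603970256268064 y -0.06844533901239451 0.050393299524116156
0.36 853 x -0.1549843824970092 0.05452837271004507 y -0.06922678005770748 0.05208196414911022
0.38 1279 x -0.1556372597162976 0.050136172889820085 y -0.06694825552395449 0.06551580850497092
```

View pics/w1.png

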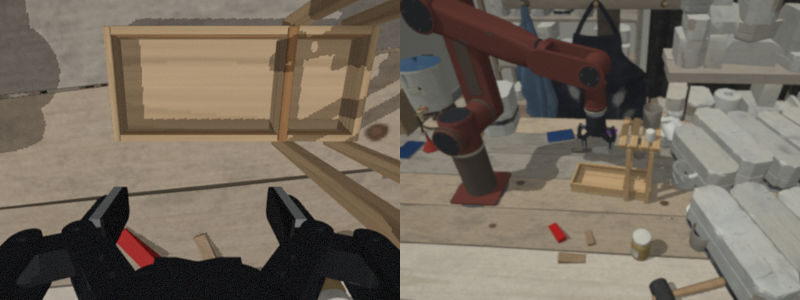

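Wrist picture: the divider crosses the tray at about (408,112) in full-size pixels. The side half shows the arm in front of the shelf. I'll locate the divider and caddy precisely in the depth data.

Run:
```python
from h import *
np.set_printoptions(precision=4,suppress=True)
t=np.load('/tmp/wr.npz'); d=t['d']; P=robot.camera_params('wrist')
X=cloud(P,d).reshape(-1,3); x,y,z=X.T
c=w2c(X)
m=(z>.054)&(z<.066)&(abs(c[:,1])<.1)&(abs(c[:,0])<.2)
q=X[m]; r=cv2.minAreaRect(q[:,:2].astype(np.float32)*1000); print('cap',m.sum(),r,w2c(q).min(0),w2c(q).max(0),np.percentile(w2c(q)[:,0],[5,25,50,75,95]))
m=(z>.044)&(z<.0535)&(abs(c[:,1])<.1)&(c[:,0]<.04)&(c[:,0]>-.2)
q=c[m]; print('walls y hist',np.histogram(q[:,1],np.arange(-.1,.101,.01)))
for lo,hi in((-.09,-.055),(.055,.09)):
    s=q[(q[:,1]>lo)&(q[:,1]<hi)&(q[:,0]>-.14)]; print(np.polyfit(s[:,0],s[:,1],1),s.min(0),s.max(0))
s=q[(abs(q[:,1])<.05)&(q[:,0]<-.14)]; print('near wall x',np.percentile(s[:,0],[5,50,95]),np.polyfit(s[:,1],s[:,0],1))
# shelf edge & posts
m=(z>.2)&(z<.34)&(c[:,0]>-.02)&(abs(c[:,1])<.12); print('shelf',m.sum(), c[m].min(0) if m.sum() else '')
m=(z>.09)&(z<.2)&(abs(c[:,1])<.12)&(c[:,0]>.03); q=c[m]; print('posts',np.percentile(q,[2,50,98],axis=0) if m.sum() else '')
```

```text
cap 3044 ((700.5233154296875, 45.64913558959961), (185.69606018066406, 111.44644165039062), 83.26775360107422) [ 0.057  -0.0863] [0.1685 0.0994] [0.0578 0.0602 0.0645 0.0678 0.1526]
walls y hist (array([   0,    0,    0, 1900,  476,  113,  113,  118,  125,  118,  128,
        132,  132,  143,  137,  147,  164, 3001,   54,    0]), array([-0.1 , -0.09, -0.08, -0.07, -0.06, -0.05, -0.04, -0.03, -0.02,
       -0.01, -0.  ,  0.01,  0.02,  0.03,  0.04,  0.05,  0.06,  0.07,
        0.08,  0.09,  0.1 ]))
[ 0.0044 -0.0635] [-0.1399 -0.0695] [ 0.0397 -0.0587]
[0.0045 0.0752] [-0.14    0.0695] [0.04   0.0805]
near wall x [-0.1729 -0.1677 -0.164 ] [-0.0045 -0.168 ]
shelf 18812 [-0.02  -0.087]
posts [[ 0.0663 -0.0853]
 [ 0.074  -0.0696]
 [ 0.1622  0.0922]]
```

The divider sits at caddy x≈+61 mm, under the shelf. The hand column (±38 mm) stops at about x −6, so the fingers can't reach it directly. I'll use the wedge as an extension: hold it by one end, press it lightly on the cap and drag the divider out by friction. First I'll hover over the wedge and measure it from close.

```bash
sed -i 's/^CA=.*/CA=np.radians(-6.45); CO=np.array([.5904,.0571])/' h.py
python3 -m crank '{"delta_pos":[[0,0,0],[0,0,0],[0,0,0],[0,0,0],[0,0,0],[0,0,0],[0,0,0],[0,0,0],[0,0,0],[0,0,0]],"yaw":[7,7,7,7,7,7,7,7,7,7],"gripper":[8.5,8.5,8.5,8.5,8.5,8.5,8.5,8.5,8.5,8.5]}'
python3 -m crank '{"delta_pos":[[-1.4,3.2,0],[-1.4,3.2,0],[-1.4,3.2,0],[-1.4,3.2,0],[-1.4,3.2,0],[-1.4,3.2,0],[-1.4,3.2,0],[-1.4,3.2,0],[-0.7,3.2,0],[0,3.2,0]],"yaw":[7,0,0,0,0,0,0,0,0,0],"gripper":[8.5,8.5,8.5,8.5,8.5,8.5,8.5,8.5,8.5,8.5]}'
cat > wed.py <<'E'
from h import *
np.set_printoptions(precision=4,suppress=True)
go([.459,-.33],.2,6.5)
P=robot.camera_params('wrist'); im,d=robot.snapshot('wrist')
hs=cv2.cvtColor(im,cv2.COLOR_RGB2HSV)
X=cloud(P,d); m=(X[...,2]>.006)&(X[...,2]<.035)&(abs(X[...,0]-.459)<.09)&(abs(X[...,1]+.33)<.06)&(d>.05)
m=m.astype(np.uint8); n,l,st,ce=cv2.connectedComponentsWithStats(m); k=1+st[1:,4].argmax(); q=X[l==k]
r=cv2.minAreaRect(q[:,:2].astype(np.float32)*1000); print(len(q),r)
u=np.linalg.svd(q[:,:2]-q[:,:2].mean(0),full_matrices=False)[2][0]; u*=np.sign(u[0]); s=(q[:,:2]-q[:,:2].mean(0))@u
print('axis deg',np.degrees(np.arctan2(u[1],u[0])),'ends',s.min(),s.max(),'mean',q.mean(0))
for a in np.arange(-.05,.05,.0125):
    k=(s>a)&(s<a+.0125); print(round(a,4),k.sum(),np.median(q[k,2]) if k.sum() else '')
save('w2',im)
E
python3 wed.py
```

```text
clock: 4.4
tool_pos: [0.5252, -0.0014, 0.2026]
tcp_rot: [0.994, 0.113, -0.0, 0.0]
force: [0.0, -0.0, 0.1]
grip_width: 0.0852
grasp_force: 0.0
clock: 5.23
tool_pos: [0.4446, -0.3352, 0.2028]
tcp_rot: [0.999, 0.055, -0.0, 0.0]
force: [-0.3, -1.1, 0.9]
grip_width: 0.0853
grasp_force: 0.0
t 5.23 tcp [ 0.4446 -0.3352  0.2028] caddy [-0.1008 -0.4062] phi 6.25 F [-0.3 -1.1  0.9] w 0.0853 gf 0.0 q6 0.67
now tool cm [ 1.48 -0.36  0.28]
yaw -0.25 then [ 1.49 -0.36  0.28]
2387 ((459.7123107910156, -327.3238220214844), (88.93260955810547, 33.979915618896484), 4.556445598602295)
axis deg 5.028086530285539 ends -0.04272693509477251 0.04617869083727352 mean [ 0.458  -0.3273  0.0141]
-0.05 140 0.021573432447254376
-0.0375 352 0.02002328540622139
-0.025 345 0.01773322055140847
-0.0125 349 0.015186411189364812
-0.0 363 0.012840849026601986
0.0125 355 0.010451074624819479
0.025 351 0.008200741884232754
0.0375 132 0.006856372594120558
```

```bash
python3 -m crank '{"delta_pos":[[-1.83,-0.7,4],[0,0,4],[0,0,4],[0,0,4],[0,0,2.2],[0,0,0],[0,0,0]],"yaw":[1.25,0,0,0,0,0,0],"gripper":[6,6,5,5,5,5,5]}'
python3 - <<'E'
from h import *
go([.4255,-.3302],.001,5)
E
```

```text
clock: 5.87
tool_pos: [0.4278, -0.3276, 0.0223]
tcp_rot: [0.999, 0.044, -0.001, -0.001]
force: [0.5, 0.1, 0.7]
grip_width: 0.0497
grasp_force: 0.0
t 5.87 tcp [ 0.4278 -0.3276  0.0223] caddy [-0.1184 -0.4006] phi 5.08 F [0.5 0.1 0.7] w 0.0497 gf 0.0 q6 0.68
now tool cm [-0.25  0.24  2.13]
yaw 0.08 then [-0.25  0.24  2.13]
```

```bash
python3 -m crank '{"delta_pos":[[-0.25,0.24,1.1],[0,0,1],[0,0,0],[0,0,0],[0,0,0],[0,0,0],[0,0,0],[0,0,0],[0,0,0]],"yaw":[0,0,0,0,0,0,0,0,0],"gripper":[5,5,5,2.5,2.5,2.5,2.5,2.5,2.5]}'
python3 -m crank '{"delta_pos":[[0,0,-2],[0,0,-3],[0,0,-4],[0,0,-4],[0,0,-2],[0,0,0]],"yaw":[0,0,0,0,0,0],"gripper":[2.5,2.5,2.5,2.5,2.5,2.5]}'
python3 - <<'E'
from h import *
np.set_printoptions(precision=4,suppress=True)
go(c2w(-.07,0),.15,-6.45)
s=robot.sense(); T=s['tool_pos']
im,d,P=snap('wrist'); X=cloud(P,d); p=X-T
a=np.radians(5); u=np.array([np.cos(a),np.sin(a)]);v=np.array([-u[1],u[0]])
s1=p[...,:2]@u; s2=p[...,:2]@v
for lo in np.arange(.0,.11,.01):
    k=(s1>lo)&(s1<lo+.01)&(abs(s2)<.012)&(abs(p[...,2])<.06)
    print(round(lo,2),k.sum(),np.median(p[k],0) if k.sum() else '')
save('w3',im)
E
```

```text
clock: 6.62
tool_pos: [0.4268, -0.331, 0.0024]
tcp_rot: [0.999, 0.045, 0.0, 0.0]
force: [0.7, -0.1, 0.0]
grip_width: 0.0248
grasp_force: 0.0
clock: 7.12
tool_pos: [0.4296, -0.3339, 0.159]
tcp_rot: [0.999, 0.045, 0.004, 0.004]
force: [0.6, -0.5, 1.5]
grip_width: 0.0252
grasp_force: 0.0
t 7.12 tcp [ 0.4296 -0.3339  0.159 ] caddy [-0.1159 -0.4066] phi 5.1 F [ 0.6 -0.5  1.5] w 0.0252 gf 0.0 q6 0.68
now tool cm [ 12.63 -38.92   0.64]
yaw 11.55 then [  4.59 -40.66   0.9 ]
0.0 87 [ 0.0065 -0.0114  0.0518]
0.01 21 [ 0.0122 -0.0109  0.0534]
0.02 0 
0.03 0 
0.04 0 
0.05 0 
0.06 0 
0.07 0 
0.08 0 
0.09 0 
0.1 0
```

View pics/w3.png

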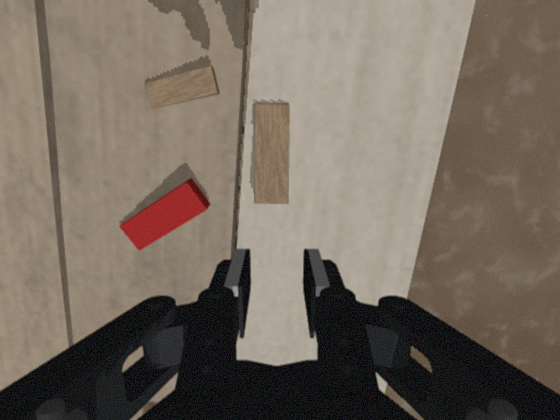

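The wedge at (271,152) is still on the bench and the grip closed on nothing, so I'll re-measure it.

```bash
sed -i 's/^go.*/go([.42,-.33],.001,5)/' wed.py; python3 wed.py; sed -i 's/w2/w2b/' wed.py
```

```text
t 7.17 tcp [ 0.4284 -0.3327  0.1557] caddy [-0.1172 -0.4055] phi 5.1 F [-0.6 -0.7 -0.1] w 0.0252 gf 0.0 q6 0.68
now tool cm [-0.88 -0.43 15.47]
yaw 0.1 then [-0.81 -0.34 15.47]
3210 ((460.8851318359375, -327.5884094238281), (90.32002258300781, 33.43389892578125), 4.74501895904541)
axis deg 4.432644512673576 ends -0.04320450585433895 0.04715573609461296 mean [ 0.4588 -0.3275  0.0139]
-0.05 205 0.021554051942871744
-0.0375 455 0.019816358076479523
-0.025 467 0.01745754241573999
-0.0125 473 0.015163645707434392
-0.0 461 0.01281078751702125
0.0125 493 0.010382058645755587
0.025 495 0.007886235845716849
0.0375 161 0.006485456853413729
```

```bash
python3 -m crank '{"delta_pos":[[0.9,-0.4,4],[0,0,4],[0,0,4],[0,0,2],[0,0,1.4],[0,0,0],[0,0,0]],"yaw":[0.4,0,0,0,0,0,0],"gripper":[5,5,5,5,5,5,5]}'
python3 - <<'E'
from h import *
go([.4357,-.3293],.001,4.6)
im,d,P=snap('wrist'); save('w4',im)
E
```

```text
clock: 7.8
tool_pos: [0.4335, -0.3244, -0.0044]
tcp_rot: [0.999, 0.041, -0.002, -0.002]
force: [0.4, 0.8, 0.8]
grip_width: 0.05
grasp_force: 0.0
t 7.8 tcp [ 0.4335 -0.3244 -0.0044] caddy [-0.1131 -0.3967] phi 4.7 F [0.4 0.8 0.8] w 0.05 gf 0.0 q6 0.7
now tool cm [ 0.18  0.51 -0.54]
yaw 0.1 then [ 0.18  0.51 -0.54]
```

View pics/w4.png

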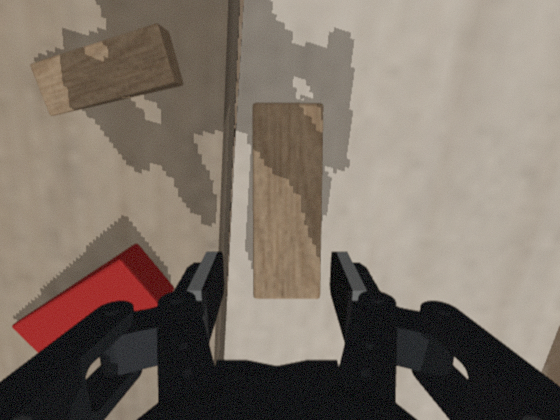

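Fingers straddle the thick end (row 297), with the wedge about 11 px right of the finger centre. I'll correct by 5 mm and close.

```bash
python3 -m crank '{"delta_pos":[[0.1,0.45,-0.5],[0,0,0],[0,0,0],[0,0,0],[0,0,0],[0,0,0],[0,0,0],[0,0,0]],"yaw":[0,0,0,0,0,0,0,0],"gripper":[5,2.5,2.5,2.5,2.5,2.5,2.5,2.5]}'
python3 - <<'E'
from h import *
go([.4357,-.3293],.001,4.6)
im,d,P=snap('wrist'); save('w5',im)
E
```

```text
clock: 8.52
tool_pos: [0.4365, -0.3304, 0.003]
tcp_rot: [0.999, 0.041, -0.0, -0.0]
force: [0.7, -0.8, 0.3]
grip_width: 0.0249
grasp_force: 0.0
t 8.52 tcp [ 0.4365 -0.3304  0.003 ] caddy [-0.1093 -0.4024] phi 4.7 F [ 0.7 -0.8  0.3] w 0.0249 gf 0.0 q6 0.7
now tool cm [-0.08 -0.12  0.2 ]
yaw 0.1 then [-0.08 -0.12  0.2 ]
```

```bash
python3 wed.py | tail -11
```

```text
yaw -0.3 then [-1.64 -0.19  0.2 ]
10341 ((459.6860656738281, -327.3242492675781), (89.07769012451172, 33.963478088378906), 4.699495792388916)
axis deg 5.7299668254573675 ends -0.045405810218079046 0.043507877771957935 mean [ 0.4607 -0.3275  0.0137]
-0.05 726 0.021451476590694726
-0.0375 1235 0.019576486739531607
-0.025 1498 0.017214934716974495
-0.0125 1591 0.014800947479492566
-0.0 1636 0.01242954465356566
0.0125 1671 0.010087558018081394
0.025 1644 0.007702763256321382
0.0375 340 0.0064714156869041944
```

View pics/w5.png

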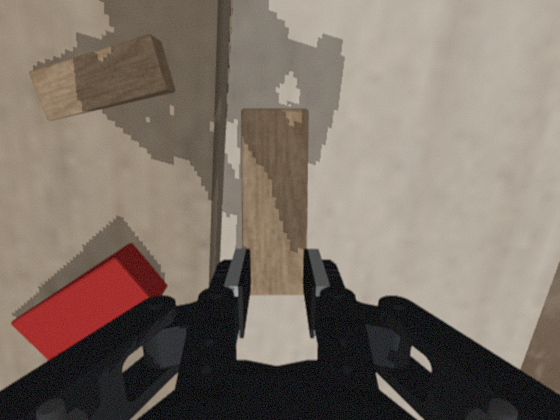

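The wedge end is at row 293, but the fingers (inner faces at columns 248 and 305) overlap it and look to be above it. I'll read the fingertip height from depth.

Run:
```python
from h import *
np.set_printoptions(precision=4,suppress=True)
go([.4357,-.3293],.001,4.6)
im,d,P=snap('wrist'); X=cloud(P,d); print(P['cam_to_world'][:3,3])
for u,v in((239,255),(241,262),(235,280),(230,300),(312,255),(315,262),(319,280),(325,300),(275,270),(275,330)): print(u,v,d[v,u],X[v,u])
m=(X[...,2]>.0)&(X[...,2]<.09)&(abs(X[...,0]-.437)<.03)&(abs(X[...,1]+.33)<.07)&(im.max(-1)<60)
print(X[m][:,2].min(),np.percentile(X[m][:,2],[1,5,20]))
```

```text
t 8.62 tcp [ 0.4365 -0.3304  0.003 ] caddy [-0.1094 -0.4024] phi 4.7 F [-1.4  0.1 -1.3] w 0.0249 gf 0.0 q6 0.7
now tool cm [-0.07 -0.12  0.2 ]
yaw 0.1 then [-0.07 -0.12  0.2 ]
[ 0.5087 -0.3244  0.1747]
239 255 0.1436221 [ 0.4468 -0.313   0.0428]
241 262 0.13568136 [ 0.4475 -0.3147  0.0509]
235 280 0.120775834 [ 0.4477 -0.3141  0.0664]
230 300 0.107782714 [ 0.4479 -0.3141  0.0799]
312 255 0.1420549 [ 0.4501 -0.3447  0.0443]
315 262 0.13667914 [ 0.4496 -0.3454  0.05  ]
319 280 0.12162926 [ 0.4498 -0.3451  0.0656]
325 300 0.107852004 [ 0.4504 -0.3452  0.0798]
275 270 0.17165804 [ 0.4288 -0.3302  0.0193]
275 330 0.20521893 [ 0.3773 -0.3343 -0.0005]
0.035573692085411 [0.0409 0.0494 0.0719]
```

Depth puts the fingertips at z≈0.038 while the TCP reads 0.003, so the fingers really end about 36 mm above the reported TCP. I'll open, go down step by step watching the force, and check again.

```bash
python3 -m crank '{"delta_pos":[[0,0,0],[0,0,0],[0,0,0.5],[0,0,0.5],[0,0,0.5],[0,0,0.3],[0,0,0]],"yaw":[0,0,0,0,0,0,0],"gripper":[5,5,5,5,5,5,5]}'
python3 -m crank '{"delta_pos":[[0,0,0.4],[0,0,0.4],[0,0,0]],"yaw":[0,0,0],"gripper":[5,5,5]}'
python3 - <<'E'
from h import *
np.set_printoptions(precision=4,suppress=True)
go([.4357,-.3293],.001,4.6)
im,d,P=snap('wrist'); X=cloud(P,d); print(P['cam_to_world'][:3,3])
m=(X[...,2]>.0)&(X[...,2]<.09)&(abs(X[...,0]-.437)<.03)&(abs(X[...,1]+.33)<.07)&(im.max(-1)<60)
print(np.percentile(X[m][:,2],[0,1,5,20]))
save('w6',im)
E
```

```text
clock: 9.25
tool_pos: [0.4358, -0.3298, -0.0163]
tcp_rot: [0.999, 0.041, -0.001, -0.001]
force: [0.7, 0.5, 0.7]
grip_width: 0.0501
grasp_force: 0.0
clock: 9.5
tool_pos: [0.4362, -0.3301, -0.0238]
tcp_rot: [0.999, 0.041, -0.0, -0.0]
force: [-0.4, 0.1, 0.1]
grip_width: 0.0502
grasp_force: 0.0
t 9.5 tcp [ 0.4362 -0.3301 -0.0238] caddy [-0.1097 -0.4021] phi 4.69 F [-0.4  0.1  0.1] w 0.0502 gf 0.0 q6 0.7
now tool cm [-0.04 -0.09 -2.48]
yaw 0.09 then [-0.04 -0.09 -2.48]
[ 0.5084 -0.3242  0.1478]
[0.0095 0.0191 0.037  0.0618]
```

```bash
python3 -m crank '{"delta_pos":[[-0.9,-0.1,0.3],[0,0,0.2],[0,0,0],[0,0,0],[0,0,0],[0,0,0],[0,0,0]],"yaw":[0,0,0,2.5,2.5,2.5,2.5],"gripper":[5,5,5,2.5,2.5,2.5,2.5]}' | head -0
python3 -c "
from h import *
go([.4357,-.3293],.001,4.6)"
```

```text
t 10.13 tcp [ 0.4277 -0.3305 -0.0275] caddy [-0.1181 -0.4034] phi -5.44 F [0.1 0.  2.1] w 0.033 gf 59.4 q6 0.86
now tool cm [ 0.79 -0.19 -2.85]
yaw -10.04 then [ 0.81 -0.05 -2.85]Exception ignored on flushing sys.stdout:
BrokenPipeError: [Errno 32] Broken pipe
```

Gripped (33 mm, 59 N); I mistyped a small yaw in that move, but it happens to lie near the caddy direction. Now I'll lift and carry the wedge to the caddy.

```bash
python3 -m crank '{"delta_pos":[[0,0,-1],[0,0,-3],[0,0,-3.5],[0,0,-3.5],[0,0,-3]],"yaw":[0,0,0,0,1],"gripper":[2.5,2.5,2.5,2.5,2.5]}' | tail -1
python3 -m crank '{"delta_pos":[[0.4,-3.5,0],[0.4,-3.5,0],[0.4,-3.5,0],[0.4,-3.5,0],[0.4,-3.5,0],[0.4,-3.5,0],[0.4,-3.5,0],[0.4,-3.5,0],[0.4,-3.5,0],[0.4,-3.5,0]],"yaw":[0,0,0,0,0,0,0,0,0,0],"gripper":[2.5,2.5,2.5,2.5,2.5,2.5,2.5,2.5,2.5,2.5]}' |tail -1
cat > held.py <<'E'
from h import *
import sys
np.set_printoptions(precision=4,suppress=True)
go(c2w(float(sys.argv[1]),float(sys.argv[2])),float(sys.argv[3]),-6.45)
im,d,P=snap('wrist'); X=cloud(P,d); T=robot.sense()['tool_pos']
c=w2c(X)-w2c(T); z=X[...,2]-T[2]
for lo in np.arange(.01,.11,.01):
    k=(c[...,0]>lo)&(c[...,0]<lo+.01)&(abs(c[...,1])<.01)&(z>.0)&(z<.08)
    print(round(lo,2),k.sum(),np.median(z[k]) if k.sum() else '')
k=(abs(z-.035)<.02)&(c[...,0]>.03)&(c[...,0]<.11)&(abs(c[...,1])<.04); q=c[k]; print(q.min(0),q.max(0)) if len(q) else 0
print(cv2.minAreaRect(q.astype(np.float32)*1000)) if len(q) else 0
cm=w2c(X); k=(X[...,2]>.054)&(X[...,2]<.066)&(abs(cm[...,1])<.06)&(cm[...,0]<.1)&(cm[...,0]>-.12); print('cap',k.sum(),np.percentile(cm[k][:,0],[5,50,95]) if k.sum() else '')
save('w7',im)
E
python3 held.py -.08 0 .08
```

```text
grasp_force: 59.1
grasp_force: 59.2
t 11.38 tcp [0.5059 0.0149 0.113 ] caddy [-0.0792 -0.0514] phi -6.22 F [-0.4  0.2 -1.6] w 0.0332 gf 59.2 q6 1.55
now tool cm [-0.07 -5.14  3.3 ]
yaw 0.23 then [-0.08 -5.14  3.3 ]
0.01 1115 0.04446204123878289
0.02 1146 0.04258347868484505
0.03 1177 0.0406907083593685
0.04 1207 0.038797597810249246
0.05 1221 0.03693603760352593
0.06 1280 0.035002487163619936
0.07 1277 0.03308791456402682
0.08 289 0.03171263158395715
0.09 0 
0.1 0 
[ 0.03   -0.0206] [0.0832 0.0157]
((55.87793731689453, -2.5262413024902344), (53.410770416259766, 34.260528564453125), 3.0143697261810303)
cap 1216 [0.0553 0.056  0.0573]
```

```bash
python3 -m crank '{"delta_pos":[[0,-2.6,2],[0,-2.5,2.5],[0,0,1.8],[1.5,0,0],[1.5,0,0],[1.5,0,0],[1,0,0],[0.9,0,0],[0,0,0]],"yaw":[0.2,0,0,0,0,0,0,0,0],"gripper":[2.5,2.5,2.5,2.5,2.5,2.5,2.5,2.5,2.5]}'
python3 held.py -.015 0 .036
```

```text
clock: 12.18
tool_pos: [0.5767, 0.0561, 0.0499]
tcp_rot: [0.998, -0.057, 0.001, 0.0]
force: [-0.3, 0.9, 0.1]
grip_width: 0.0328
grasp_force: 59.3
t 12.18 tcp [0.5767 0.0561 0.0499] caddy [-0.0135 -0.0025] phi -6.48 F [-0.3  0.9  0.1] w 0.0328 gf 59.3 q6 1.64
now tool cm [-0.15 -0.25  1.39]
yaw -0.03 then [-0.15 -0.25  1.39]
0.01 1115 0.04525624117497276
0.02 1135 0.0434243937741601
0.03 1184 0.04152765411025085
0.04 1206 0.03959924191672709
0.05 1234 0.037721853203617206
0.06 1231 0.03583561241888217
0.07 1281 0.03401185065186241
0.08 505 0.03259680555854119
0.09 0 
0.1 0 
[ 0.03   -0.0152] [0.0845 0.0208]
((56.64008331298828, 2.842379570007324), (54.730926513671875, 34.25053405761719), 2.6863598823547363)
cap 4470 [0.0563 0.0618 0.0668]
```

```bash
python3 -m crank '{"delta_pos":[[0,-0.2,0.5],[0,0,0.5],[0,0,0.3],[0,0,0],[0,0,0]],"yaw":[0,0,0,0,0],"gripper":[2.5,2.5,2.5,2.5,2.5]}'|sed -n 2,4p
python3 -m crank '{"delta_pos":[[0,0,0.2],[0,0,0],[0,0,0]],"yaw":[0,0,0],"gripper":[2.5,2.5,2.5]}'|sed -n 2,4p
python3 -m crank '{"delta_pos":[[0,0,0.2],[0,0,0],[0,0,0]],"yaw":[0,0,0],"gripper":[2.5,2.5,2.5]}'|sed -n 2,4p
```

```text
tool_pos: [0.5745, 0.0587, 0.0355]
tcp_rot: [0.998, -0.057, -0.001, 0.0]
force: [0.1, 0.3, -0.2]
tool_pos: [0.5752, 0.0586, 0.0341]
tcp_rot: [0.998, -0.057, -0.0, -0.0]
force: [-0.1, 0.1, 0.4]
tool_pos: [0.5752, 0.0586, 0.032]
tcp_rot: [0.998, -0.057, -0.0, -0.0]
force: [0.4, 0.5, 0.1]
```

```bash
python3 -m crank '{"delta_pos":[[0,0,0.2],[0,0,0],[0,0,0]],"yaw":[0,0,0],"gripper":[2.5,2.5,2.5]}'|sed -n 2,4p
python3 -m crank '{"delta_pos":[[0,0,0.2],[0,0,0],[0,0,0]],"yaw":[0,0,0],"gripper":[2.5,2.5,2.5]}'|sed -n 2,4p
python3 -m crank '{"delta_pos":[[0,0,0.2],[0,0,0],[0,0,0]],"yaw":[0,0,0],"gripper":[2.5,2.5,2.5]}'|sed -n 2,4p
```

```text
tool_pos: [0.5755, 0.0586, 0.0305]
tcp_rot: [0.998, -0.057, 0.0, -0.0]
force: [-1.0, 0.3, 2.4]
tool_pos: [0.576, 0.0587, 0.0289]
tcp_rot: [0.998, -0.057, 0.001, -0.0]
force: [-2.6, 0.6, 7.9]
tool_pos: [0.5762, 0.059, 0.0273]
tcp_rot: [0.998, -0.057, 0.001, -0.0]
force: [-2.6, 1.2, 8.0]
```

Contact gives 8 N downward. Now I'll drag.

```bash
python3 -m crank '{"delta_pos":[[-0.3,0,0.1],[-0.3,0,0],[-0.4,0,0],[-0.4,0,0],[-0.4,0,0],[0,0,0]],"yaw":[0,0,0,0,0,0],"gripper":[2.5,2.5,2.5,2.5,2.5,2.5]}'|sed -n 2,4p
python3 held.py -.015 0 .036
```

```text
tool_pos: [0.5546, 0.0609, 0.0237]
tcp_rot: [0.998, -0.057, -0.002, 0.0]
force: [0.3, 0.7, -0.6]
t 14.4 tcp [0.5546 0.0609 0.0237] caddy [-0.036  -0.0002] phi -6.5 F [ 0.3  0.7 -0.6] w 0.0329 gf 59.7 q6 1.65
now tool cm [ 2.09 -0.03 -1.24]
yaw -0.05 then [ 2.1  -0.02 -1.23]
0.01 1104 0.045244629533155875
0.02 1155 0.04382817838879882
0.03 1191 0.04232292693763423
0.04 1210 0.040818727398636886
0.05 1263 0.03936451112015804
0.06 1333 0.03789683760149709
0.07 1338 0.036395303492679
0.08 407 0.035313208325466
0.09 1832 0.035571979588898545
0.1 525 0.03584184208062166
[ 0.03 -0.04] [0.1038 0.04  ]
((66.8770980834961, -0.07620620727539062), (73.7951889038086, 79.96208190917969), 0.14146076142787933)
cap 22259 [0.0028 0.0562 0.0666]
```

The wedge slid off the cap without moving it, since friction at 8 N isn't enough. A better tool is the longer scraper, pitched down in the grip so that its blade hooks behind the cap. First I'll lay the wedge in its place, crosswise at caddy x≈−122.

```bash
python3 -m crank '{"delta_pos":[[0,0,-1],[-1,0,-2],[-2,0,-2],[-2.5,0,0],[-2.5,0,0],[0,0,0],[0,0,0],[0,0,0],[0,0,0],[0,0,0]],"yaw":[0,0,0,-6,-7,-7,-7,-7,-7,-7],"gripper":[2.5,2.5,2.5,2.5,2.5,2.5,2.5,2.5,2.5,2.5]}'|sed -n 1,4p
python3 -m crank '{"delta_pos":[[0,0,0],[0,0,0],[0,0,0],[0,0,0],[0,0,0],[0,0,0],[0,0,0]],"yaw":[-7,-7,-7,-7,-7,-7,0],"gripper":[2.5,2.5,2.5,2.5,2.5,2.5,2.5]}'|sed -n 1,4p
python3 -c "
from h import *
go(c2w(-.122,-.036),-.017,83.55)"
```

```text
clock: 15.28
tool_pos: [0.4775, 0.0671, 0.0755]
tcp_rot: [0.934, 0.357, -0.0, -0.0]
force: [-0.2, 1.0, -1.0]
clock: 15.87
tool_pos: [0.4775, 0.0671, 0.0753]
tcp_rot: [0.745, 0.667, -0.0, -0.0]
force: [0.4, -0.5, -0.8]
t 15.87 tcp [0.4775 0.0671 0.0753] caddy [-0.1133 -0.0027] phi 83.74 F [ 0.4 -0.5 -0.8] w 0.0324 gf 59.6 q6 0.09
now tool cm [-3.32 -0.88  9.24]
yaw 0.19 then [-3.33 -0.87  9.23]
```

```bash
python3 -m crank '{"delta_pos":[[-1.65,-0.4,1],[-1.65,-0.47,1],[0,0,2],[0,0,2],[0,0,1.5],[0,0,0.8],[0,0,0.4],[0,0,0]],"yaw":[0.2,0,0,0,0,0,0,0],"gripper":[2.5,2.5,2.5,2.5,2.5,2.5,2.5,2.5]}'|sed -n 1,4p
python3 -m crank '{"delta_pos":[[0,0,0.2],[0,0,0.2],[0,0,0]],"yaw":[0,0,0],"gripper":[2.5,2.5,2.5]}'|sed -n 1,4p
python3 -c "
from h import *
go(c2w(-.122,-.036),-.017,83.55)"
```

```text
clock: 16.53
tool_pos: [0.4648, 0.0354, -0.0124]
tcp_rot: [0.748, 0.664, -0.0, -0.001]
force: [-0.0, 0.1, 0.0]
clock: 16.78
tool_pos: [0.4659, 0.0353, -0.0154]
tcp_rot: [0.747, 0.664, 0.0, 0.0]
force: [-0.4, -0.1, -0.0]
t 16.78 tcp [ 0.4659  0.0353 -0.0154] caddy [-0.1213 -0.0356] phi 83.28 F [-0.4 -0.1 -0. ] w 0.0331 gf 59.7 q6 0.02
now tool cm [-0.04 -0.07  0.16]
yaw -0.27 then [-0.04 -0.07  0.16]
```

Now release, lift, and head for the scraper, while checking that the wedge lies flat.

```bash
python3 -m crank '{"delta_pos":[[0,0,0.2],[0,0,0],[0,0,0],[0,0,0],[0,0,-1],[0,0,-2],[0,0,-4],[0,0,-4],[0,0,-4]],"yaw":[0,0,0,0,0,0,0,0,0],"gripper":[4.6,4.6,4.6,4.6,4.6,4.6,5,6,6]}'|sed -n 1,6p
cat > see.py <<'E'
from h import *
import sys
np.set_printoptions(precision=4,suppress=True)
P=robot.camera_params('wrist'); im,d=robot.snapshot('wrist'); X=cloud(P,d); c=w2c(X); z=X[...,2]
k=(z>.012)&(z<.04)&(c[...,0]>-.158)&(c[...,0]<-.05)&(abs(c[...,1])<.06)
q=c[k]; print('wedge',k.sum(),cv2.minAreaRect(q.astype(np.float32)*1000), np.percentile(z[k],[5,50,95])) if k.sum()>10 else 0
k=(z>.054)&(z<.066)&(abs(c[...,1])<.06)&(c[...,0]<.1)&(c[...,0]>-.12); print('cap',k.sum(),np.percentile(c[k][:,0],[5,50,95]) if k.sum() else '')
save(sys.argv[1],im)
E
python3 see.py w8
python3 -c "
from h import *
go([.46,.285],.1,10)"
```

```text
clock: 17.53
tool_pos: [0.4646, 0.0354, 0.1342]
tcp_rot: [0.747, 0.665, -0.0, -0.0]
force: [0.9, 0.8, -0.1]
grip_width: 0.0602
grasp_force: 0.0
wedge 4323 ((-120.75384521484375, -0.2642555236816406), (33.88972854614258, 94.81493377685547), 0.07515817135572433) [0.0133 0.0211 0.0293]
cap 3182 [0.0556 0.0595 0.0664]
t 17.58 tcp [0.4704 0.035  0.1434] caddy [-0.1168 -0.0354] phi 83.31 F [6.  1.8 5.5] w 0.0598 gf 0.0 q6 0.02
now tool cm [24.71 -4.    4.3 ]
yaw 73.31 then [  3.32 -24.8    4.34]
```

Wedge lies at caddy (−121, 0), flat and square. On to the scraper.

```bash
python3 -m crank '{"delta_pos":[[0,0,-1],[0,0,-1],[0,0,0],[0,0,0],[0,0,0],[0,0,0],[0,0,0],[0,0,0],[0,0,0],[0,0,0]],"yaw":[7,7,7,7,7,7,7,7,7,7],"gripper":[6,6,6,6,6,6,6,6,6,6]}'|sed -n 1,1p
python3 -m crank '{"delta_pos":[[0.2,-3.5,0],[0.2,-3.5,0],[0.2,-3.5,0],[0.2,-3.5,0],[0.2,-3.5,0],[0.2,-3.5,0],[0.2,-3.5,0],[0,0,0]],"yaw":[3,0,0,0,0,0,0,0],"gripper":[6,6,6,6,6,6,6,6]}'|sed -n 1,4p
cat > scr.py <<'E'
from h import *
import sys
np.set_printoptions(precision=4,suppress=True)
P=robot.camera_params('wrist'); im,d=robot.snapshot('wrist'); X=cloud(P,d); z=X[...,2]
T=robot.sense()['tool_pos']
hs=cv2.cvtColor(im,cv2.COLOR_RGB2HSV)
k=((z>.010)&(z<.035)&(abs(X[...,0]-.47)<.2)&(abs(X[...,1]-.29)<.07)).astype(np.uint8)
n,l,st,ce=cv2.connectedComponentsWithStats(k); print(st[1:,4][st[1:,4]>100]); i=1+st[1:,4].argmax(); q=X[l==i]
print('handle',len(q),cv2.minAreaRect(q[:,:2].astype(np.float32)*1000),np.percentile(q[:,2],[5,50,95]))
k=(z>.005)&(z<.035)&(abs(X[...,0]-.47)<.2)&(abs(X[...,1]-.29)<.06); q=X[k]
print('all',k.sum(),q.min(0),q.max(0))
u=q[:,:2]; h=u[q[:,2]>.016]; m=h.mean(0); a=np.linalg.svd(h-m,full_matrices=False)[2][0]; a*=np.sign(a[0]); print('axis',np.degrees(np.arctan2(a[1],a[0])),'mean',m)
s=(u-m)@a; t=(u-m)@np.array([-a[1],a[0]])
for lo in np.arange(-.1,.18,.015):
    kk=(s>lo)&(s<lo+.015)&(abs(t)<.04)
    if kk.sum()>5: print(round(lo,3),kk.sum(),'t',np.percentile(t[kk],[3,97]),'z',np.percentile(q[kk,2],[50,95]))
print('handle ctr',m, 'ends', m+a*s.min(), m+a*s.max())
go(m,.0,np.degrees(np.arctan2(a[1],a[0])))
save(sys.argv[1],im)
E
python3 scr.py w9
```

```text
clock: 18.42
clock: 19.08
tool_pos: [0.4323, 0.2839, 0.153]
tcp_rot: [0.996, 0.092, 0.0, -0.001]
force: [0.2, 0.2, 0.6]
[2485]
handle 2485 ((421.357177734375, 287.78399658203125), (106.55989837646484, 25.72171974182129), 10.71780014038086) [0.0147 0.0226 0.0273]
all 5773 [0.368  0.2701 0.005 ] [0.5492 0.339  0.029 ]
axis 9.514487972001456 mean [0.42   0.2871]
-0.055 178 t [-0.009   0.0086] z [0.0252 0.0272]
-0.04 321 t [-0.0103  0.0107] z [0.0257 0.0277]
-0.025 374 t [-0.0118  0.0118] z [0.0258 0.0279]
-0.01 419 t [-0.0123  0.0119] z [0.0246 0.0272]
0.005 401 t [-0.0111  0.0111] z [0.0225 0.0251]
0.02 370 t [-0.0099  0.0102] z [0.0202 0.0228]
0.035 338 t [-0.0087  0.0093] z [0.018  0.0207]
0.05 553 t [-0.0158  0.0154] z [0.0091 0.0159]
0.065 836 t [-0.023  0.023] z [0.0078 0.0092]
0.08 1019 t [-0.027   0.0267] z [0.0066 0.008 ]
0.095 740 t [-0.0274  0.0285] z [0.0058 0.0069]
0.11 215 t [-0.0268  0.031 ] z [0.0053 0.0061]
0.125 9 t [0.0004 0.022 ] z [0.0051 0.0054]
handle ctr [0.42   0.2871] ends [0.3688 0.2785] [0.5491 0.3087]
t 19.13 tcp [0.4327 0.2814 0.1527] caddy [-0.1819  0.2052] phi 10.56 F [ 0.4 -0.6 -0.4] w 0.0603 gf 0.0 q6 1.81
now tool cm [-1.15 -0.78 15.27]
yaw 1.04 then [-1.15 -0.77 15.27]
```

```bash
python3 -m crank '{"delta_pos":[[-2.35,-0.77,3],[0,0,4],[0,0,4],[0,0,3],[0,0,2],[0,0,1],[0,0,0.5],[0,0,0]],"yaw":[1,0,0,0,0,0,0,0],"gripper":[6,6,6,5,5,5,5,5]}'|sed -n 2,4p
python3 -c "
from h import *
go([.4082,.2851],-.03,9.5)"
```

```text
tool_pos: [0.4091, 0.2814, -0.023]
tcp_rot: [0.997, 0.081, -0.0, 0.0]
force: [-0.5, -0.1, 0.9]
t 19.8 tcp [ 0.4091  0.2814 -0.023 ] caddy [-0.2054  0.2026] phi 9.26 F [-0.5 -0.1  0.9] w 0.0496 gf 0.0 q6 1.85
now tool cm [-0.03 -0.37  0.7 ]
yaw -0.24 then [-0.02 -0.37  0.7 ]
```

```bash
python3 -m crank '{"delta_pos":[[0,-0.35,0.4],[0,0,0.3],[0,0,0],[0,0,0],[0,0,0],[0,0,0],[0,0,0],[0,0,0]],"yaw":[0,0,0,0,0,0,0,0],"gripper":[5,5,1.5,1.5,1.5,1.5,1.5,1.5]}'|sed -n 2,6p
python3 -m crank '{"delta_pos":[[0,0,-1],[0,0,-2],[0,0,-3],[0,0,-3],[0,0,-3],[0,0,0]],"yaw":[0,0,0,0,0,0],"gripper":[1.5,1.5,1.5,1.5,1.5,1.5]}'|sed -n 2,6p
cat > tilt.py <<'E'
from h import *
import sys
np.set_printoptions(precision=4,suppress=True)
from scipy.spatial.transform import Rotation as Ro
P=robot.camera_params('wrist'); im,d=robot.snapshot('wrist'); X=cloud(P,d); s=robot.sense(); T=s['tool_pos']; R=Ro.from_quat(s['tcp_rot']).as_matrix()
p=(X-T)@R; p[...,2]*=-1
x,y,z=p[...,0],p[...,1],p[...,2]
for lo in np.arange(0,.19,.015):
    k=(x>lo)&(x<lo+.015)&(abs(y)<.012)&(z<.07)&(z>-.08)&(X[...,2]>float(sys.argv[1]))
    if k.sum()>5: print(round(lo,3),k.sum(),'ztop rel TCP',np.median(z[k]).round(4),'ystrip',np.percentile(y[(x>lo)&(x<lo+.015)&(abs(y)<.045)&(abs(z-np.median(z[k]))<.006)],[3,97]))
go(c2w(float(sys.argv[2]),0),float(sys.argv[3]),-6.45)
save(sys.argv[4],im)
E
python3 tilt.py .02 -.12 .18 w10
```

```text
tool_pos: [0.4093, 0.286, -0.0287]
tcp_rot: [0.997, 0.081, 0.001, -0.0]
force: [-0.5, -0.8, 5.8]
grip_width: 0.0242
grasp_force: 61.2
tool_pos: [0.4125, 0.2876, 0.0973]
tcp_rot: [0.997, 0.081, 0.005, -0.002]
force: [1.4, -0.0, -0.7]
grip_width: 0.0243
grasp_force: 59.1
0.0 2232 ztop rel TCP 0.0569 ystrip [-0.0236  0.0227]
0.015 2135 ztop rel TCP 0.0544 ystrip [-0.0109  0.01  ]
0.03 2071 ztop rel TCP 0.0521 ystrip [-0.0101  0.0094]
0.045 1930 ztop rel TCP 0.0496 ystrip [-0.0093  0.0085]
0.06 2338 ztop rel TCP 0.0407 ystrip [-0.0157  0.0148]
0.075 2475 ztop rel TCP 0.0392 ystrip [-0.0224  0.0216]
0.09 2692 ztop rel TCP 0.0379 ystrip [-0.0271  0.0263]
0.105 1541 ztop rel TCP 0.0369 ystrip [-0.0282  0.0273]
t 21.02 tcp [0.4112 0.2869 0.0945] caddy [-0.2039  0.2082] phi 9.31 F [-0.6  0.  -2.7] w 0.0237 gf 59.1 q6 1.86
now tool cm [ 2.48 22.3  -8.58]
yaw 15.76 then [ 8.39 20.82 -8.55]
```

Scraper held level (24 mm, 59 N). I'll bring it in front of the shelf, put the blade under the shelf's near edge and raise it gently so that it pitches blade-down in the grip.

```bash
python3 -m crank '{"delta_pos":[[0,0,-2.5],[0,0,-2.5],[0,0,-2.5],[0.9,2.6,-2.5],[0.9,2.6,0],[0.9,2.6,0],[0.9,2.6,0],[0.9,2.6,0],[0.9,2.6,0],[0.9,2.6,0]],"yaw":[5.3,5.3,5.2,0,0,0,0,0,0,0],"gripper":[1.5,1.5,1.5,1.5,1.5,1.5,1.5,1.5,1.5,1.5]}'|sed -n 2,4p
python3 -m crank '{"delta_pos":[[0.9,2.6,0],[0,0,0],[0,0,0]],"yaw":[0,0,0],"gripper":[1.5,1.5,1.5]}'|sed -n 2,4p
python3 -c "
from h import *
go(c2w(-.075,0),.235,-6.45)"
```

```text
tool_pos: [0.4493, 0.0962, 0.1887]
tcp_rot: [0.998, -0.057, -0.001, 0.0]
force: [0.2, 0.3, -1.3]
tool_pos: [0.4556, 0.0696, 0.1888]
tcp_rot: [0.998, -0.058, -0.001, -0.0]
force: [-0.6, -0.3, -1.7]
t 22.1 tcp [0.4556 0.0696 0.1888] caddy [-0.1353 -0.0028] phi -6.68 F [-0.6 -0.3 -1.7] w 0.0242 gf 59.5 q6 1.67
now tool cm [ 6.02 -0.3  -4.63]
yaw -0.23 then [ 6.03 -0.28 -4.62]
```

```bash
python3 -m crank '{"delta_pos":[[1.5,-0.3,0],[1.5,0,0],[1.5,0,0],[1.5,0,-1],[0,0,-1.5],[0,0,-1.5],[0,0,0]],"yaw":[0,0,0,0,0,0,0],"gripper":[1.5,1.5,1.5,1.5,1.5,1.5,1.5]}'|sed -n 2,4p
python3 -m crank '{"delta_pos":[[0,0,-0.5],[0,0,-0.5],[0,0,-0.3],[0,0,0]],"yaw":[0,0,0,0],"gripper":[1.5,1.5,1.5,1.5]}'|sed -n 2,4p
python3 -m crank '{"delta_pos":[[0,0,-0.4],[0,0,-0.4],[0,0,0]],"yaw":[0,0,0],"gripper":[1.5,1.5,1.5]}'|sed -n 2,4p
python3 -m crank '{"delta_pos":[[0,0,-0.4],[0,0,-0.4],[0,0,0]],"yaw":[0,0,0],"gripper":[1.5,1.5,1.5]}'|sed -n 2,4p
```

```text
tool_pos: [0.5175, 0.0681, 0.2323]
tcp_rot: [0.998, -0.056, 0.002, -0.0]
force: [0.6, -0.4, -1.5]
tool_pos: [0.5162, 0.0671, 0.2432]
tcp_rot: [0.998, -0.057, 0.0, -0.0]
force: [-0.3, 0.8, -1.2]
tool_pos: [0.5167, 0.0668, 0.252]
tcp_rot: [0.998, -0.057, 0.001, -0.0]
force: [-0.4, 0.2, -0.9]
tool_pos: [0.5168, 0.0667, 0.2602]
tcp_rot: [0.998, -0.057, 0.001, -0.0]
force: [0.8, 0.0, -1.4]
```

```bash
python3 tilt.py .15 -.075 .26 w11
python3 -m crank '{"delta_pos":[[0,0,-0.4],[0,0,-0.4],[0,0,-0.4],[0,0,0]],"yaw":[0,0,0,0],"gripper":[1.5,1.5,1.5,1.5]}'|sed -n 2,4p;  python3 tilt.py .15 -.075 .26 w11b
```

```text
0.0 2225 ztop rel TCP 0.0543 ystrip [-0.0235  0.0228]
0.015 2129 ztop rel TCP 0.0518 ystrip [-0.0106  0.0101]
0.03 2065 ztop rel TCP 0.0494 ystrip [-0.0101  0.0093]
0.045 1920 ztop rel TCP 0.0468 ystrip [-0.0091  0.0086]
0.06 2384 ztop rel TCP 0.038 ystrip [-0.0159  0.0154]
0.075 2508 ztop rel TCP 0.0365 ystrip [-0.0228  0.0224]
0.09 2693 ztop rel TCP 0.0351 ystrip [-0.0271  0.0265]
0.105 1361 ztop rel TCP 0.0353 ystrip [-0.0328  0.0348]
t 23.57 tcp [0.5167 0.0668 0.2598] caddy [-0.0743  0.0013] phi -6.51 F [ 0.9 -1.  -1.6] w 0.0244 gf 59.5 q6 1.66
now tool cm [-0.07  0.13 -0.02]
yaw -0.06 then [-0.07  0.13 -0.02]
tool_pos: [0.5162, 0.0668, 0.2717]
tcp_rot: [0.998, -0.057, -0.0, 0.0]
force: [-0.4, -0.2, -3.8]
0.0 2289 ztop rel TCP 0.054 ystrip [-0.0234  0.0228]
0.015 2161 ztop rel TCP 0.0501 ystrip [-0.0107  0.0102]
0.03 2032 ztop rel TCP 0.0463 ystrip [-0.0099  0.0094]
0.045 1807 ztop rel TCP 0.0424 ystrip [-0.009   0.0085]
0.06 2192 ztop rel TCP 0.0323 ystrip [-0.0161  0.0157]
0.075 2284 ztop rel TCP 0.0295 ystrip [-0.0232  0.0228]
0.09 2331 ztop rel TCP 0.0269 ystrip [-0.0271  0.0267]
0.105 1649 ztop rel TCP 0.031 ystrip [-0.0416  0.0417]
t 23.95 tcp [0.5161 0.0668 0.2712] caddy [-0.0749  0.0013] phi -6.5 F [-0.1 -0.5 -3.8] w 0.0245 gf 59.3 q6 1.66
now tool cm [-0.01  0.13  1.12]
yaw -0.05 then [-0.01  0.13  1.12]
```

Pitching works at about 3 N. I'll keep raising.

```bash
python3 -m crank '{"delta_pos":[[0,0,-0.5],[0,0,-0.5],[0,0,-0.5],[0,0,-0.5],[0,0,-0.5],[0,0,-0.5],[0,0,0]],"yaw":[0,0,0,0,0,0,0],"gripper":[1.5,1.5,1.5,1.5,1.5,1.5,1.5]}'|sed -n 2,4p;  python3 tilt.py .15 -.075 .26 w12
```

```text
tool_pos: [0.5166, 0.0668, 0.3026]
tcp_rot: [0.998, -0.057, 0.001, -0.0]
force: [-1.4, -0.7, -2.7]
0.0 2519 ztop rel TCP 0.0529 ystrip [-0.0233  0.0226]
0.015 2209 ztop rel TCP 0.0445 ystrip [-0.0107  0.0101]
0.03 1841 ztop rel TCP 0.0363 ystrip [-0.0098  0.0092]
0.045 1638 ztop rel TCP 0.0274 ystrip [-0.0087  0.0081]
0.06 1705 ztop rel TCP 0.013 ystrip [-0.019   0.0184]
0.075 1634 ztop rel TCP 0.006 ystrip [-0.0258  0.0253]
0.09 1533 ztop rel TCP -0.001 ystrip [-0.0281  0.0274]
0.105 2074 ztop rel TCP 0.0038 ystrip [-0.0423  0.0423]
0.12 92 ztop rel TCP 0.004 ystrip [-0.0425  0.0427]
t 24.58 tcp [0.5164 0.0668 0.302 ] caddy [-0.0746  0.0013] phi -6.5 F [-1.3  0.8 -2.3] w 0.0244 gf 59.2 q6 1.66
now tool cm [-0.04  0.13  4.2 ]
yaw -0.05 then [-0.04  0.13  4.2 ]
```

```bash
python3 -m crank '{"delta_pos":[[0,0,-0.5],[0,0,-0.5],[0,0,-0.5],[0,0,0],[0,0,1],[0,0,1],[0,0,0]],"yaw":[0,0,0,0,0,0,0],"gripper":[1.5,1.5,1.5,1.5,1.5,1.5,1.5]}'|sed -n 2,4p;  python3 tilt.py .15 -.075 .1 w13
```

```text
tool_pos: [0.5153, 0.0668, 0.2931]
tcp_rot: [0.998, -0.057, -0.002, 0.0]
force: [0.3, -0.1, -2.3]
0.0 2614 ztop rel TCP 0.0508 ystrip [-0.0232  0.0226]
0.015 2193 ztop rel TCP 0.0409 ystrip [-0.0105  0.0102]
0.03 1782 ztop rel TCP 0.0311 ystrip [-0.0098  0.0092]
0.045 1624 ztop rel TCP 0.02 ystrip [-0.0088  0.0083]
0.06 1564 ztop rel TCP 0.0045 ystrip [-0.0208  0.0203]
0.075 1451 ztop rel TCP -0.0039 ystrip [-0.0265  0.0261]
0.09 1362 ztop rel TCP -0.0125 ystrip [-0.0284  0.028 ]
0.105 2322 ztop rel TCP 0.0114 ystrip [-0.0423  0.0424]
t 25.22 tcp [0.5154 0.0668 0.294 ] caddy [-0.0756  0.0012] phi -6.51 F [ 0.5 -0.2 -1.7] w 0.024 gf 59.2 q6 1.66
now tool cm [ 0.12  0.12 19.4 ]
yaw -0.06 then [ 0.06  0.12 19.4 ]
```

Pitch is about 25°. Now I'll go down, in over the cap, and hook behind it.

```bash
python3 -m crank '{"delta_pos":[[0,-0.1,3],[0,0,4],[0,0,4],[0,0,4],[0,0,2.7],[0,0,0]],"yaw":[0,0,0,0,0,0],"gripper":[1.5,1.5,1.5,1.5,1.5,1.5]}'|sed -n 2,4p
python3 -m crank '{"delta_pos":[[1.5,0,0],[1.5,0,0],[1.5,0,0.5],[1,0,1],[0.5,0,1],[0,0,1],[0,0,0]],"yaw":[0,0,0,0,0,0,0],"gripper":[1.5,1.5,1.5,1.5,1.5,1.5,1.5]}'|sed -n 2,4p
python3 tilt.py .02 -.015 .07 w14; python3 see.py w15
```

```text
tool_pos: [0.511, 0.0679, 0.1121]
tcp_rot: [0.998, -0.057, -0.006, 0.0]
force: [-1.2, -0.1, -2.2]
tool_pos: [0.5744, 0.0611, 0.0822]
tcp_rot: [0.998, -0.057, -0.002, 0.0]
force: [-1.3, 0.6, -2.1]
0.0 2608 ztop rel TCP 0.051 ystrip [-0.023   0.0228]
0.015 2204 ztop rel TCP 0.0411 ystrip [-0.0105  0.0103]
0.03 1774 ztop rel TCP 0.0314 ystrip [-0.0095  0.0093]
0.045 1615 ztop rel TCP 0.0203 ystrip [-0.0086  0.0083]
0.06 1593 ztop rel TCP 0.0047 ystrip [-0.0207  0.0203]
0.075 1421 ztop rel TCP -0.0036 ystrip [-0.0265  0.0262]
0.09 1364 ztop rel TCP -0.0122 ystrip [-0.0283  0.0281]
0.105 1272 ztop rel TCP -0.0206 ystrip [-0.0298  0.0296]
0.12 786 ztop rel TCP -0.0276 ystrip [-0.0313  0.0311]
t 26.35 tcp [0.5744 0.0611 0.0829] caddy [-0.0163  0.0022] phi -6.51 F [-0.7 -0.5 -0.9] w 0.0245 gf 59.3 q6 1.65
now tool cm [0.13 0.22 1.29]
yaw -0.06 then [0.13 0.22 1.29]
wedge 324 ((-123.22296142578125, 3.552001953125), (30.588443756103516, 65.56794738769531), 1.340232491493225) [0.0149 0.0252 0.0272]
cap 4553 [0.0573 0.0676 0.099 ]
```

```bash
python3 -m crank '{"delta_pos":[[0,0.2,0.4],[0,0,0.4],[0,0,0]],"yaw":[0,0,0],"gripper":[1.5,1.5,1.5]}'|sed -n 2,4p
python3 -m crank '{"delta_pos":[[0,0,0.3],[0,0,0],[0,0,0]],"yaw":[0,0,0],"gripper":[1.5,1.5,1.5]}'|sed -n 2,4p
python3 -m crank '{"delta_pos":[[0,0,0.2],[0,0,0],[0,0,0]],"yaw":[0,0,0],"gripper":[1.5,1.5,1.5]}'|sed -n 2,4p
```

```text
tool_pos: [0.5752, 0.059, 0.0756]
tcp_rot: [0.998, -0.057, -0.0, 0.0]
force: [0.6, 0.6, -1.6]
tool_pos: [0.5757, 0.059, 0.073]
tcp_rot: [0.998, -0.057, -0.0, -0.0]
force: [-0.2, -0.2, -1.2]
tool_pos: [0.5758, 0.059, 0.071]
tcp_rot: [0.998, -0.057, -0.0, -0.0]
force: [-0.3, 0.5, -1.2]
```

```bash
python3 -m crank '{"delta_pos":[[-0.3,0,0],[-0.3,0,0],[-0.3,0,0],[0,0,0]],"yaw":[0,0,0,0],"gripper":[1.5,1.5,1.5,1.5]}'|sed -n 2,4p
python3 -m crank '{"delta_pos":[[-0.3,0,0],[-0.3,0,0],[-0.3,0,0],[0,0,0]],"yaw":[0,0,0,0],"gripper":[1.5,1.5,1.5,1.5]}'|sed -n 2,4p
python3 tilt.py .02 -.015 .07 w16; python3 see.py w17
```

```text
tool_pos: [0.5661, 0.0602, 0.071]
tcp_rot: [0.998, -0.057, -0.0, -0.0]
force: [-0.3, -0.9, -1.9]
tool_pos: [0.5579, 0.0611, 0.0715]
tcp_rot: [0.998, -0.057, 0.0, 0.0]
force: [-0.7, -0.1, 1.7]
0.0 2579 ztop rel TCP 0.0517 ystrip [-0.0232  0.0225]
0.015 2191 ztop rel TCP 0.0423 ystrip [-0.0107  0.0102]
0.03 1787 ztop rel TCP 0.0331 ystrip [-0.0098  0.0092]
0.045 1642 ztop rel TCP 0.023 ystrip [-0.0087  0.0082]
0.06 1620 ztop rel TCP 0.0077 ystrip [-0.0203  0.0199]
0.075 1509 ztop rel TCP -0.0002 ystrip [-0.0264  0.0259]
0.09 1408 ztop rel TCP -0.0082 ystrip [-0.0417  0.0416]
0.105 1336 ztop rel TCP -0.0162 ystrip [-0.0298  0.0295]
0.12 696 ztop rel TCP -0.0223 ystrip [-0.031   0.0307]
t 27.87 tcp [0.558  0.0611 0.0715] caddy [-0.0326  0.0003] phi -6.5 F [0.4 0.5 1.1] w 0.0241 gf 59.5 q6 1.65
now tool cm [1.76 0.03 0.16]
yaw -0.05 then [1.76 0.03 0.15]
wedge 190 ((-125.84333038330078, -1.2860488891601562), (23.64942741394043, 56.07855224609375), 0.6495888829231262) [0.016  0.0253 0.0268]
cap 8186 [0.0575 0.0665 0.0808]
```

The blade pitches up in the grip before the divider gives: torque in the grip on the round handle is limited. While backing out, I'll cheaply test what the arm does at its inner reach limit, and whether the tool can end up tilted there.

```bash
python3 -m crank '{"delta_pos":[[0,0,-3],[0,0,-3],[-3,0,0],[-3.5,0,0],[-3.5,0,0],[-3.5,0,0],[-3.5,0,0],[-3.5,0,0],[0,0,0]],"yaw":[0,0,0,0,0,0,0,0,0],"gripper":[1.5,1.5,1.5,1.5,1.5,1.5,1.5,1.5,1.5]}'|sed -n 1,4p
python3 -m crank '{"delta_pos":[[-3,0,0],[-3,0,0],[-3,0,0],[0,0,0]],"yaw":[0,0,0,0],"gripper":[1.5,1.5,1.5,1.5]}'|sed -n 1,4p
python3 -c "
from bench import robot; print(robot.sense()['q'])"
```

```text
clock: 28.67
tool_pos: [0.3477, 0.085, 0.1291]
tcp_rot: [0.998, -0.056, -0.003, -0.0]
force: [1.4, -0.2, -2.0]
clock: 29.0
tool_pos: [0.2613, 0.095, 0.1306]
tcp_rot: [0.998, -0.056, -0.0, -0.0]
force: [0.6, 0.1, -1.6]
[ 6.14269076e-02 -7.08421731e-01  2.42306674e+00  5.26954164e-04
  1.42716780e+00  1.74447353e+00]
```

```bash
python3 -m crank '{"delta_pos":[[-3,0,0],[-3,0,0],[-3,0,0],[0,0,0]],"yaw":[0,0,0,0],"gripper":[1.5,1.5,1.5,1.5]}'|sed -n 1,4p
python3 -c "
from bench import robot; print(robot.sense()['q'])"
```

```text
clock: 29.33
tool_pos: [0.1921, 0.1168, 0.127]
tcp_rot: [0.998, -0.056, -0.011, 0.006]
force: [0.5, -0.7, -1.5]
[ 0.19855432 -0.9114903   2.52122078 -0.00542446  1.55534239  1.88076998]
```

```bash
python3 -m crank '{"delta_pos":[[3,0,0],[3,0,0],[3,0,0],[0,0,0]],"yaw":[0,0,0,0],"gripper":[1.5,1.5,1.5,1.5]}'|sed -n 1,4p
python3 -c "
from bench import robot; s=robot.sense();print(s['q'],s['tcp_rot'])"
```

```text
clock: 29.67
tool_pos: [0.2879, 0.1045, 0.1266]
tcp_rot: [0.998, -0.057, -0.009, 0.006]
force: [-0.6, -0.4, -1.1]
[ 0.09949397 -0.56282238  2.35242279 -0.00913202  1.37072878  1.78692292] [ 0.9983012  -0.0573324  -0.00854973  0.00588297]
```

Useful finding: where a pose isn't reached, the tool ends up slightly tilted and the tilt persists. A forward tilt of 10–16° would let the fingers reach under the shelf. So I'll lay the scraper down beside the caddy (pressing it level again), then reach past the outer limit high up, in free air, to get that tilt.

```bash
python3 -m crank '{"delta_pos":[[2.4,-2.4,0],[2.4,-2.4,0],[2.4,-2.4,0],[2.4,-2.4,0],[2.4,-2.4,3],[0,0,3],[0,0,3],[0,0,0]],"yaw":[0,0,0,0,0,0,0,0],"gripper":[1.5,1.5,1.5,1.5,1.5,1.5,1.5,1.5]}'|sed -n 1,4p
python3 -m crank '{"delta_pos":[[0,0,1],[0,0,1.5],[0,0,1.5],[0,0,1.2],[0,0,0.8],[0,0,0]],"yaw":[0,0,0,0,0,0],"gripper":[1.5,1.5,1.5,1.5,1.5,1.5]}'|sed -n 1,4p
```

```text
clock: 30.33
tool_pos: [0.4092, 0.207, 0.0303]
tcp_rot: [0.998, -0.056, -0.013, 0.007]
force: [-0.1, 0.2, -1.1]
clock: 30.83
tool_pos: [0.4128, 0.2078, -0.0236]
tcp_rot: [0.998, -0.057, -0.008, 0.005]
force: [-0.6, 0.6, 0.1]
```

```bash
python3 -m crank '{"delta_pos":[[0,0,0.3],[0,0,0],[0,0,0],[0,0,-2],[0,0,-3.5],[0,0,-4],[0,0,-4],[0,0,-4],[0,0,-4],[0,0,-4]],"yaw":[0,0,0,0,0,0,0,0,0,0],"gripper":[5.5,5.5,5.5,5.5,5.5,6,8,8.5,8.5,8.5]}'|sed -n 1,4p
python3 -m crank '{"delta_pos":[[0,1.2,-3.9],[0,1.2,-3.9],[0,1.2,-3.9],[0,1.2,-3.9],[1,1.2,-3.8],[1,1.2,-3.8],[2,1.2,-3],[2,1.2,-3],[3.5,1.2,0],[4,0.8,0]],"yaw":[0,0,0,0,0,0,0,0,0,0],"gripper":[8.5,8.5,8.5,8.5,8.5,8.5,8.5,8.5,8.5,8.5]}'|sed -n 1,4p
python3 -m crank '{"delta_pos":[[4,0,0],[4,0,0],[4,0,0]],"yaw":[0,0,0],"gripper":[8.5,8.5,8.5]}'|sed -n 1,4p
python3 -c "
from bench import robot; s=robot.sense();print(s['q'],s['tcp_rot'],s['joint_vel'])"
```

```text
clock: 31.67
tool_pos: [0.4162, 0.2104, 0.2309]
tcp_rot: [0.998, -0.057, -0.008, 0.005]
force: [0.5, -0.2, -0.6]
clock: 32.5
tool_pos: [0.5431, 0.0819, 0.5244]
tcp_rot: [0.998, -0.057, -0.004, 0.005]
force: [-0.2, 0.3, -0.8]
clock: 32.75
tool_pos: [0.663, 0.0686, 0.5179]
tcp_rot: [0.998, -0.057, -0.008, 0.005]
force: [1.0, -0.4, 1.4]
[-0.00958333  0.3740059   0.75595995 -0.01132566  2.0275154   1.67036982] [ 0.99832942 -0.05700194 -0.00770655  0.00545423] [-7.55143247e-02  1.35517065e+00 -1.69922216e+00 -7.23648605e-04
  3.27662488e-01 -8.30894039e-02]
```

```bash
python3 -m crank '{"delta_pos":[[3.5,0,0],[3.5,0,0],[3,0,0],[3,0,0]],"yaw":[0,0,0,0],"gripper":[8.5,8.5,8.5,8.5]}'|sed -n 1,4p
python3 -c "
from bench import robot; s=robot.sense();print(s['q'],s['tcp_rot'],s['joint_vel'])"
```

```text
clock: 33.08
tool_pos: [0.7739, 0.0548, 0.5099]
tcp_rot: [0.998, -0.057, -0.005, 0.005]
force: [54.5, 4.6, 91.2]
[-0.02627781  0.83976683  0.0875817  -0.01219504  2.22475661  1.65070992] [ 0.99836289 -0.05674767 -0.00512394  0.00499808] [-0.04732645  0.55249088 -0.10316463 -0.05003301  0.50553694 -0.06521767]
```

```bash
python3 -m crank '{"delta_pos":[[0,0,0],[0.7,0,0],[0.7,0,0],[0.7,0,0]],"yaw":[0,0,0,0],"gripper":[8.5,8.5,8.5,8.5]}'|sed -n 1,4p
python3 -c "
from bench import robot; s=robot.sense();print(s['q'],s['tcp_rot'],s['joint_vel'])"
```

```text
clock: 33.42
tool_pos: [0.7827, 0.0522, 0.5074]
tcp_rot: [0.998, -0.056, 0.004, 0.004]
force: [-0.4, -0.9, 0.9]
[-0.02968942  0.84270006  0.08815219 -0.01095315  2.20265804  1.64759006] [ 0.99838678 -0.05646313  0.00414375  0.00430969] [-0.01572046  0.0178947  -0.00082563  0.00631848 -0.08665437 -0.01198232]
```

The tilt now goes forward, about 1° per 2 cm commanded. I'll continue.

```bash
python3 -m crank '{"delta_pos":[[1.5,0,0],[2,0,0],[2.5,0,0],[2.5,0,0],[2.5,0,0]],"yaw":[0,0,0,0,0],"gripper":[8.5,8.5,8.5,8.5,8.5]}'|sed -n 1,4p
python3 -c "
from h import *
s=robot.sense();print(s['q'],s['joint_vel'])
from scipy.spatial.transform import Rotation as Ro
print(Ro.from_quat(s['tcp_rot']).as_matrix()[:,2])"
```

```text
clock: 33.83
tool_pos: [0.8333, 0.0354, 0.4624]
tcp_rot: [0.998, -0.057, 0.03, 0.001]
force: [0.4, 0.4, -0.2]
[-0.0505329   0.90010077  0.088188   -0.00361069  2.09322645  1.63180511] [-0.05249206  0.14226523  0.00043169  0.02234206 -0.28630367 -0.03750949]
[ 0.0598035  -0.00615766 -0.99819118]
```

```bash
python3 -m crank '{"delta_pos":[[2.5,0,-2],[2.5,0,-2],[2.5,0,-2],[2.5,0,-2]],"yaw":[0,0,0,0],"gripper":[8.5,8.5,8.5,8.5]}'|sed -n 1,4p
python3 -c "
from h import *
s=robot.sense();print(s['q'],s['joint_vel'])
from scipy.spatial.transform import Rotation as Ro
print(Ro.from_quat(s['tcp_rot']).as_matrix()[:,2])
t=np.load('/tmp/side.npz'); S=cloud(robot.camera_params('side'),t['d']).reshape(-1,3); k=(abs(S[:,0]-.75)<.2)&(abs(S[:,1]-.05)<.15)&(S[:,2]>.3)&(S[:,2]<.7); print('max z stuff',np.percentile(S[k][:,2],[90,99,100]),S[k].max(0))"
```

```text
clock: 34.17
tool_pos: [0.8422, 0.0217, 0.4966]
tcp_rot: [0.996, -0.056, 0.07, -0.002]
force: [-0.4, -0.4, 0.2]
[-0.07029175  0.86092015  0.08814281  0.00696024  2.05218752  1.61715201] [-0.05704537 -0.12716245 -0.00062592  0.03304316 -0.12533139 -0.03977307]
[ 0.13995731 -0.00366964 -0.99015074]
max z stuff [0.37291897 0.38510591 0.38712835] [0.78169103 0.14343321 0.38712835]
```

```bash
python3 -m crank '{"delta_pos":[[2.5,0,-2],[2.5,0,-2],[2.5,0,-2],[2.5,0,-2],[2.5,0,-2]],"yaw":[0,0,0,0,0],"gripper":[8.5,8.5,8.5,8.5,8.5]}'|sed -n 1,4p
python3 -c "
from h import *
s=robot.sense();print(s['q'],s['joint_vel'])
from scipy.spatial.transform import Rotation as Ro
print(Ro.from_quat(s['tcp_rot']).as_matrix())"
```

```text
clock: 34.58
tool_pos: [0.8495, 0.0064, 0.543]
tcp_rot: [0.991, -0.056, 0.12, -0.006]
force: [-0.1, -0.5, -1.0]
[-0.09372322  0.80986063  0.08817179  0.02215088  2.003788    1.60139718] [-0.05471763 -0.12793688  0.00029878  0.03969176 -0.10748113 -0.03599296]
[[ 0.96503934 -0.10939913  0.23818252]
 [-0.11210568 -0.99369387 -0.00219516]
 [ 0.23692066 -0.02458319 -0.97121793]]
```

Tilt is 13.8° forward. Back off, then turn so the fingers close along caddy x.

```bash
python3 -m crank '{"delta_pos":[[-2,0.2,-0.5],[-3.5,0.4,-0.9],[-3.7,0.4,-0.9],[-3.7,0.4,-0.9],[-3.7,0.4,-0.9],[-3.7,0.4,-0.9],[-3.7,0.4,-0.9],[-3.7,0.4,-0.9],[0,0,0],[0,0,0]],"yaw":[0,0,0,0,0,0,0,0,-7.1,-7.1],"gripper":[8.5,8.5,8.5,8.5,8.5,8.5,8.5,8.5,8.5,8.5]}'|sed -n 1,4p
python3 -m crank '{"delta_pos":[[0,0,0],[0,0,0],[0,0,0],[0,0,0],[0,0,0],[0,0,0],[0,0,0],[0,0,0],[0,0,0],[0,0,0]],"yaw":[-7.1,-7.1,-7.1,-7.1,-7.1,-7.1,-7.1,-7.1,-7.1,-7.1],"gripper":[8.5,8.5,8.5,8.5,8.5,8.5,8.5,8.5,8.5,8.5]}'|sed -n 1,1p
cat >> h.py <<'E'
def tip(cx,cy,z,off=.043):
    "tool cm shift to bring fingertip centre to caddy cx,cy, height z"
    from scipy.spatial.transform import Rotation as Ro
    s=robot.sense(); R=Ro.from_quat(s['tcp_rot']).as_matrix(); F=s['tool_pos']-off*R[:,2]
    g=np.append(c2w(cx,cy),z); y=R[:2,1]; 
    print('t',round(s['clock'],2),'tip caddy',w2c(F).round(4),F[2].round(4),'tooly in caddy',(np.array([y@ex,y@ey,R[2,1]])).round(3),'x',np.array([R[:2,0]@ex,R[:2,0]@ey,R[2,0]]).round(3),'z',np.array([R[:2,2]@ex,R[:2,2]@ey,R[2,2]]).round(3),'F',s['force'].round(1),'w',round(s['grip_width'],4),'gf',round(s['grasp_force'],1))
    print('shift',(R.T@(g-F)*100).round(2))
E
python3 -c "
from h import *
tip(-.03,0,.2); tip(-.03,0,.08)"
```

```text
clock: 35.42
tool_pos: [0.5836, 0.0079, 0.5487]
tcp_rot: [0.99, 0.07, 0.122, 0.01]
force: [0.4, 0.5, -1.0]
clock: 36.25
t 36.25 tip caddy [-0.0091 -0.0507] 0.5884 tooly in caddy [ 0.969 -0.08   0.236] x [0.072 0.996 0.043] z [ 0.238  0.024 -0.971] F [-0.4  0.4  0.1] w 0.0848 gf 0.0
shift [  3.24 -11.58  37.33]
t 36.25 tip caddy [-0.0091 -0.0507] 0.5884 tooly in caddy [ 0.969 -0.08   0.236] x [0.072 0.996 0.043] z [ 0.238  0.024 -0.971] F [-0.4  0.4  0.1] w 0.0848 gf 0.0
shift [  2.73 -14.41  48.98]
```

```bash
python3 -m crank '{"delta_pos":[[0.7,-4,0],[0.7,-4,0],[0.7,-4,0],[0.7,-4,1.4],[0,0,3.9],[0,0,3.9],[0,0,3.9],[0,0,3.9],[0,0,3.9],[0,0,3.9]],"yaw":[-4.9,0,0,0,0,0,0,0,0,0],"gripper":[8.5,8.5,8.5,8.5,8.5,8.5,8.5,8.5,8.5,8.5]}'|sed -n 1,4p
python3 -m crank '{"delta_pos":[[0,0,3.9],[0,0,3.9],[0,0,3.9],[0,0,3.5],[0,0,3],[0,0,0]],"yaw":[0,0,0,0,0,0],"gripper":[8.5,8.5,8.5,8.5,8.5,8.5]}'|sed -n 1,4p
python3 -c "
from h import *
tip(.034,0,.08)"; python3 see.py w20
```

```text
clock: 37.08
tool_pos: [0.496, 0.0556, 0.2683]
tcp_rot: [0.74, 0.662, 0.09, 0.082]
force: [0.8, -0.2, 0.0]
clock: 37.58
tool_pos: [0.5347, 0.0552, 0.0851]
tcp_rot: [0.74, 0.662, 0.085, 0.077]
force: [-1.3, -0.4, -0.1]
t 37.58 tip caddy [-0.0649 -0.0092] 0.1269 tooly in caddy [ 0.974 -0.001  0.226] x [-0.004  1.     0.024] z [ 0.226  0.024 -0.974] F [-1.3 -0.4 -0.1] w 0.0852 gf 0.0
shift [0.76 8.56 6.83]
wedge 6580 ((-120.73461151123047, -0.0448455810546875), (34.3006591796875, 94.42372131347656), 0.602903425693512) [0.0132 0.0206 0.0283]
cap 3002 [0.0556 0.0594 0.0663]
```

```bash
python3 -m crank '{"delta_pos":[[0.2,1.5,1.1],[0.2,1.8,1.4],[0.2,1.8,1.4],[0.16,1.8,1.5],[0,1.66,1.4],[0,0,0]],"yaw":[0,0,0,0,0,0],"gripper":[8.5,8.5,8.5,8.5,8.5,8.5]}'|sed -n 1,4p
python3 -c "
from h import *
tip(.034,0,.03)"; python3 see.py w21
```

```text
clock: 38.13
tool_pos: [0.6415, 0.0526, 0.0473]
tcp_rot: [0.74, 0.662, 0.09, 0.082]
force: [-1.0, 0.3, -0.1]
t 38.13 tip caddy [0.041  0.0002] 0.089 tooly in caddy [ 0.971 -0.002  0.239] x [-0.004  1.     0.024] z [ 0.239  0.025 -0.971] F [-1.   0.3 -0.1] w 0.085 gf 0.0
shift [-0.17 -2.09  5.56]
wedge 193 ((-103.42660522460938, -36.02566909790039), (2.4425671100616455, 23.990751266479492), 0.4406771957874298) [0.0122 0.0147 0.0194]
cap 4853 [0.056  0.0608 0.0668]
```

View pics/w21.png

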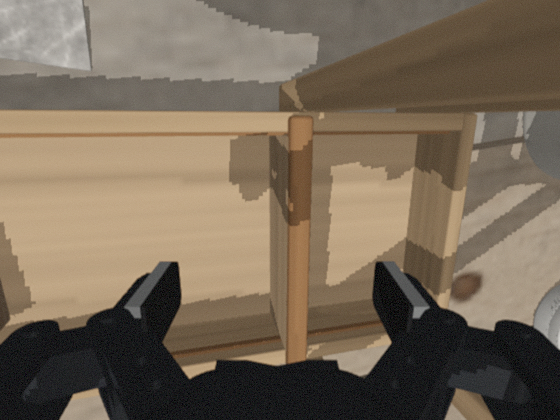

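The picture shows the right finger (375–440, row 290) already beyond the divider cap (column 300), with clear room. Now lower and pull.

```bash
python3 -m crank '{"delta_pos":[[0,-0.4,1.4],[0,-0.5,1.4],[0,-0.5,1.4],[0,-0.5,1.3],[0,0,0]],"yaw":[0,0,0,0,0],"gripper":[8.5,8.5,8.5,8.5,8.5]}'|sed -n 1,4p
python3 -m crank '{"delta_pos":[[0,-0.5,-0.1],[0,-0.8,-0.2],[0,-1,-0.25],[0,-1,-0.25],[0,0,0]],"yaw":[0,0,0,0,0],"gripper":[8.5,8.5,8.5,8.5,8.5]}'|sed -n 1,4p
python3 -c "
from h import *
tip(-.06,0,.035)"; python3 see.py w22
```

```text
clock: 38.6
tool_pos: [0.6308, 0.0554, -0.013]
tcp_rot: [0.74, 0.662, 0.088, 0.08]
force: [-0.0, -1.0, -0.2]
clock: 39.02
tool_pos: [0.598, 0.0591, -0.0107]
tcp_rot: [0.74, 0.662, 0.089, 0.081]
force: [0.4, -0.4, 0.5]
t 39.02 tip caddy [-0.0028  0.0018] 0.031 tooly in caddy [ 0.971 -0.001  0.237] x [-0.005  1.     0.024] z [ 0.237  0.025 -0.971] F [ 0.4 -0.4  0.5] w 0.0852 gf 0.0
shift [-0.14 -5.46 -1.75]
wedge 3871 ((-80.07027435302734, 13.498685836791992), (62.47659683227539, 59.977134704589844), 84.4169921875) [0.0127 0.0184 0.0328]
cap 10875 [-0.0747  0.0253  0.0349]
```

Pulling works: the cap has moved from 61 to 29 mm. Now I'll close onto the divider and slide it on.

```bash
python3 -m crank '{"delta_pos":[[0,0,0],[0,0,0],[0,0,0],[0,0,0],[0,0,0],[0,0,0],[0,0,0],[0,0,0]],"yaw":[0,0,0,0,0,0,0,0],"gripper":[3,1,1,1,1,1,1,1]}'|sed -n 1,6p
python3 -m crank '{"delta_pos":[[0,-0.5,-0.12],[0,-1,-0.24],[0,-1,-0.24],[0,-1,-0.24],[0,-1,-0.24],[0,-1,-0.24],[0,-0.6,-0.15],[0,0,0]],"yaw":[0,0,0,0,0,0,0,0],"gripper":[1,1,1,1,1,1,1,1]}'|sed -n 1,6p
python3 -c "
from h import *
tip(-.06,0,.035)"; python3 see.py w22
```

```text
clock: 39.73
tool_pos: [0.6003, 0.0586, -0.0106]
tcp_rot: [0.74, 0.662, 0.089, 0.081]
force: [3.5, -1.3, 13.2]
grip_width: 0.0188
grasp_force: 57.7
clock: 40.4
tool_pos: [0.5365, 0.0661, -0.0107]
tcp_rot: [0.74, 0.662, 0.089, 0.08]
force: [-2.9, 0.9, 21.8]
grip_width: 0.0183
grasp_force: 57.9
t 40.4 tip caddy [-0.0647  0.0018] 0.031 tooly in caddy [ 0.972 -0.001  0.236] x [-0.005  1.     0.025] z [ 0.236  0.025 -0.971] F [-2.9  0.9 21.8] w 0.0183 gf 57.9
shift [-0.17  0.55 -0.28]
wedge 14289 ((-93.91159057617188, 4.540981292724609), (87.96734619140625, 110.47958374023438), 0.5109224319458008) [0.013  0.0186 0.0353]
cap 12420 [-0.1122 -0.0693 -0.0598]
```

Divider is at −66 mm (joint ≈0.155). Release, lift, and turn back towards the scraper.

```bash
python3 -m crank '{"delta_pos":[[0,0,0],[0,0,0],[0,0,0],[0,0.5,-2],[0,0.9,-3.8],[0,0.9,-3.8],[0,0.5,-3.8],[-0.2,-1.5,-2]],"yaw":[0,0,0,0,0,0,7,7],"gripper":[3.5,3.5,3.5,3.5,3.5,3.5,5,6]}'|sed -n 1,6p
python3 -m crank '{"delta_pos":[[0,0,0],[0,0,0],[0,0,0],[0,0,0],[0,0,0],[0,0,0],[0,0,0],[0,0,0],[0,0,0],[0,0,0]],"yaw":[7,7,7,7,7,7,7,7,7,7],"gripper":[6,6,6,6,6,6,6,6,6,6]}'|sed -n 1,1p
python3 see.py w23; python3 -c "
from h import *
c=w2c([.405,.209]); print(c); tip(c[0],c[1],.14)"
```

```text
clock: 41.12
tool_pos: [0.5154, 0.0638, 0.1453]
tcp_rot: [0.816, 0.564, 0.1, 0.071]
force: [1.9, 0.8, 1.4]
grip_width: 0.0578
grasp_force: 0.0
clock: 41.95
wedge 3910 ((-98.24950408935547, 0.6289634704589844), (118.99137115478516, 78.914306640625), 89.78832244873047) [0.0134 0.0216 0.0297]
cap 2243 [-0.0701 -0.0647 -0.0593]
[-0.20129032  0.1301114 ]
t 42.0 tip caddy [-0.0903 -0.0028] 0.1799 tooly in caddy [ 0.093 -0.996 -0.003] x [0.968 0.09  0.232] z [ 0.231  0.024 -0.973] F [ 0.3 -0.5  1.3] w 0.0597 gf 0.0
shift [-10.48 -14.26   1.64]
```

```bash
python3 -m crank '{"delta_pos":[[-2.6,-3.5,0.4],[-2.6,-3.5,0.4],[-2.6,-3.5,0.4],[-2.6,-3.5,0.4],[0,0,0]],"yaw":[5.3,0,0,0,0],"gripper":[6,6,6,6,6]}'|sed -n 1,4p
sed -i 's/abs(X\[...,1\]-.29)<.07/abs(X[...,1]-.205)<.06/; s/abs(X\[...,1\]-.29)<.06/abs(X[...,1]-.205)<.06/' scr.py
python3 scr.py w24; python3 -c "
from h import *
tip(-.2,.13,.14)"
```

```text
clock: 42.42
tool_pos: [0.4231, 0.2092, 0.1002]
tcp_rot: [0.992, -0.044, 0.115, -0.005]
force: [-0.4, -1.1, -0.5]
[3572  361]
handle 3572 ((426.5670166015625, 207.10147094726562), (26.447635650634766, 109.3433837890625), 84.90021514892578) [0.015  0.023  0.0274]
all 7923 [0.3723 0.145  0.005 ] [0.5546 0.2249 0.0348]
axis -20.891695381308924 mean [0.4239 0.2028]
-0.055 312 t [-0.0148  0.0038] z [0.025  0.0272]
-0.04 522 t [-0.0139  0.0084] z [0.0258 0.0278]
-0.025 595 t [-0.0117  0.0131] z [0.0258 0.028 ]
-0.01 616 t [-0.0089  0.0162] z [0.0245 0.0272]
0.005 567 t [-0.0044  0.0189] z [0.0223 0.0248]
0.02 500 t [0.0006 0.0215] z [0.02   0.0227]
0.035 457 t [0.0053 0.0284] z [0.0172 0.02  ]
0.05 787 t [-0.0395  0.0377] z [0.0089 0.015 ]
0.065 884 t [0.0002 0.0388] z [0.0077 0.0089]
0.08 886 t [-0.0017  0.0386] z [0.0065 0.0077]
0.095 522 t [-0.0003  0.0384] z [0.0056 0.0066]
0.11 79 t [0.0011 0.0383] z [0.0052 0.0061]
handle ctr [0.4239 0.2028] ends [0.3742 0.2218] [0.5404 0.1584]
t 42.47 tcp [0.4252 0.2072 0.1012] caddy [-0.181   0.1306] phi -5.22 F [ 0.3 -0.   1.1] w 0.0599 gf 0.0 q6 2.06
now tool cm [-2.42  0.64  9.82]
yaw 15.67 then [ 0.03  0.46 10.12]
t 42.47 tip caddy [-0.1909  0.1295] 0.1431 tooly in caddy [ 0.026 -0.999 -0.019] x [0.973 0.021 0.23 ] z [ 0.229  0.024 -0.973] F [ 0.3 -0.   1.1] w 0.0599 gf 0.0
shift [-0.96 -0.06  0.09]
```

```bash
python3 -c "
from h import *
c=w2c([.4106,.2085]); print(c); tip(c[0],c[1],.03,.036); tip(c[0],c[1],.006,.036)" | grep -v tip
```

```text
[-0.1956696   0.13024364]
shift [-3.07  0.13 10.19]
shift [-3.62  0.18 12.53]
```

```bash
python3 -m crank '{"delta_pos":[[-0.9,0,3],[-0.9,0,3],[-0.9,0.1,3],[-0.6,0,2],[-0.3,0,1.2],[0,0,0.3],[0,0,0]],"yaw":[0,0,0,0,0,0,0],"gripper":[5,5,5,5,5,5,5]}'|sed -n 2,4p
python3 -c "
from h import *
tip(-.1957,.1302,.006,.036)"
python3 -m crank '{"delta_pos":[[0,0,0],[0,0,0],[0,0,0],[0,0,0],[0,0,0],[0,0,0]],"yaw":[0,0,0,0,0,0],"gripper":[1.5,1.5,1.5,1.5,1.5,1.5]}'|sed -n 2,6p
python3 -m crank '{"delta_pos":[[0.2,0,-1],[0.5,0,-2],[0.7,0,-3],[0.7,0,-3],[0.7,0,-3],[0,0,0]],"yaw":[0,0,0,0,0,0],"gripper":[1.5,1.5,1.5,1.5,1.5,1.5]}'|sed -n 2,6p
cat > held2.py <<'E'
from h import *
import sys
np.set_printoptions(precision=4,suppress=True)
zmin=float(sys.argv[1])
P=robot.camera_params('wrist'); im,d=robot.snapshot('wrist'); X=cloud(P,d); s=robot.sense()
from scipy.spatial.transform import Rotation as Ro
R=Ro.from_quat(s['tcp_rot']).as_matrix(); F=s['tool_pos']-.036*R[:,2]; c=w2c(X)-w2c(F); z=X[...,2]-F[2]
for lo in np.arange(.0,.15,.015):
    k=(c[...,0]>lo)&(c[...,0]<lo+.015)&(abs(c[...,1])<.035)&(X[...,2]>zmin)&(z<.035)
    if k.sum()>20: print(round(lo,3),k.sum(),'z',np.median(z[k]).round(4),'y',np.percentile(c[k][:,1],[2,98]))
save(sys.argv[2],im)
E
python3 held2.py .06 w25; python3 -c "
from h import *
tip(-.015,0,.11,.036)"
```

```text
tool_pos: [0.4222, 0.2051, -0.028]
tcp_rot: [0.992, -0.049, 0.116, -0.004]
force: [-0.4, 0.4, 0.6]
t 43.05 tip caddy [-0.192   0.1274] 0.007 tooly in caddy [ 0.016 -1.    -0.018] x [0.973 0.012 0.23 ] z [ 0.23   0.022 -0.973] F [-0.4  0.4  0.6] w 0.0499 gf 0.0
shift [-0.38 -0.29  0.02]
tool_pos: [0.4244, 0.2068, -0.0257]
tcp_rot: [0.992, -0.049, 0.119, -0.005]
force: [1.0, -4.0, 5.9]
grip_width: 0.024
grasp_force: 59.0
tool_pos: [0.4261, 0.2061, 0.1032]
tcp_rot: [0.991, -0.049, 0.123, -0.007]
force: [1.5, 0.7, 0.1]
grip_width: 0.0245
grasp_force: 59.3
0.0 4359 z 0.0188 y [-0.0236  0.0248]
0.015 1975 z 0.0162 y [-0.0104  0.012 ]
0.03 1729 z 0.0141 y [-0.0093  0.0112]
0.045 1480 z 0.0118 y [-0.0078  0.0101]
0.06 2271 z 0.0032 y [-0.0153  0.0181]
0.075 3478 z 0.0021 y [-0.0226  0.0254]
0.09 4141 z 0.001 y [-0.026  0.029]
0.105 4304 z -0.0001 y [-0.0274  0.0306]
0.12 2028 z -0.001 y [-0.0286  0.0314]
t 44.1 tip caddy [-0.19    0.1279] 0.1353 tooly in caddy [ 0.017 -1.    -0.025] x [0.971 0.011 0.24 ] z [ 0.24   0.028 -0.97 ] F [ 0.3 -0.  -2.2] w 0.0241 gf 59.3
shift [16.24 13.15  6.29]
```

Held level. Carry it over to the caddy and in under the shelf.

```bash
python3 -m crank '{"delta_pos":[[0,2.5,0],[0,3.5,-0.1],[0,3.5,-0.1],[-0.1,3.3,-0.1],[0,0,0]],"yaw":[0.8,0,0,0,0],"gripper":[1.5,1.5,1.5,1.5,1.5]}'|sed -n 2,4p
python3 -m crank '{"delta_pos":[[2.2,0,0.6],[2.9,0,0.9],[2.9,0.1,1],[2.9,0.1,1.2],[2.9,0.1,1.3],[2.2,0,1.1],[1.6,0,0.8],[0,0,0]],"yaw":[0,0,0,0,0,0,0,0],"gripper":[1.5,1.5,1.5,1.5,1.5,1.5,1.5,1.5]}'|sed -n 2,4p
python3 held2.py .07 w26; python3 -c "
from h import *
tip(-.003,0,.03,.036)"
```

```text
tool_pos: [0.4046, 0.0727, 0.0938]
tcp_rot: [0.991, -0.058, 0.116, -0.004]
force: [-0.3, -0.3, -0.8]
tool_pos: [0.5936, 0.0544, 0.0671]
tcp_rot: [0.992, -0.056, 0.117, -0.006]
force: [-0.9, 0.5, -1.5]
0.0 4622 z 0.0162 y [-0.0244  0.024 ]
0.015 1985 z 0.013 y [-0.0114  0.0111]
0.03 1751 z 0.0108 y [-0.0106  0.01  ]
0.045 1480 z 0.0083 y [-0.0094  0.0087]
0.06 2216 z -0.0006 y [-0.0171  0.0159]
0.075 3445 z -0.0019 y [-0.0246  0.023 ]
0.09 4142 z -0.0032 y [-0.0281  0.0268]
0.105 4303 z -0.0044 y [-0.0297  0.0281]
0.12 2151 z -0.0055 y [-0.031   0.0289]
t 45.23 tip caddy [-0.0065 -0.0031] 0.1021 tooly in caddy [ 0.003 -1.    -0.024] x [ 0.973 -0.003  0.229] z [ 0.229  0.024 -0.973] F [-0.8  0.4 -2.1] w 0.0242 gf 59.6
shift [-1.31 -0.13  7.11]
```

```bash
python3 -m crank '{"delta_pos":[[-0.3,-0.1,1.5],[-0.4,0,2],[-0.4,0,2],[-0.3,0,1.5],[0,0,0]],"yaw":[0,0,0,0,0],"gripper":[1.5,1.5,1.5,1.5,1.5]}'|sed -n 2,4p
python3 -m crank '{"delta_pos":[[-0.1,0,0.4],[-0.1,0,0.4],[0,0,0.2],[0,0,0]],"yaw":[0,0,0,0],"gripper":[1.5,1.5,1.5,1.5]}'|sed -n 2,4p
python3 -c "
from h import *
tip(.010,0,.018,.036)"
```

```text
tool_pos: [0.5903, 0.0576, -0.0063]
tcp_rot: [0.992, -0.056, 0.113, -0.006]
force: [-0.4, -0.1, -2.7]
tool_pos: [0.5964, 0.057, -0.0108]
tcp_rot: [0.991, -0.056, 0.118, -0.006]
force: [0.3, 0.3, -1.2]
t 45.98 tip caddy [-0.0025 -0.0003] 0.0241 tooly in caddy [ 0.003 -1.    -0.024] x [ 0.972 -0.003  0.234] z [ 0.234  0.024 -0.972] F [ 0.3  0.3 -1.2] w 0.024 gf 59.6
shift [ 1.07 -0.01  0.89]
```

```bash
python3 -m crank '{"delta_pos":[[0.5,0,0.1],[0.5,0,0.1],[0,0,0.3],[0,0,0.2],[0,0,0.2],[0,0,0]],"yaw":[0,0,0,0,0,0],"gripper":[1.5,1.5,1.5,1.5,1.5,1.5]}'|sed -n 2,4p
python3 -m crank '{"delta_pos":[[0,0,0.2],[0,0,0]],"yaw":[0,0],"gripper":[1.5,1.5]}'|sed -n 2,4p
python3 -c "
from h import *
tip(.010,0,.018,.036)"
```

```text
tool_pos: [0.6081, 0.0558, -0.0176]
tcp_rot: [0.991, -0.056, 0.118, -0.006]
force: [-1.2, -0.0, 1.5]
tool_pos: [0.6082, 0.0558, -0.0179]
tcp_rot: [0.991, -0.056, 0.118, -0.005]
force: [-15.2, -0.7, 21.8]
t 46.65 tip caddy [ 0.0095 -0.0002] 0.0171 tooly in caddy [ 0.003 -1.    -0.024] x [ 0.973 -0.002  0.233] z [ 0.233  0.024 -0.972] F [-15.2  -0.7  21.8] w 0.0241 gf 63.2
shift [ 0.07 -0.02 -0.07]
```

```bash
python3 -m crank '{"delta_pos":[[0,0,-0.2],[0,0,0],[0,0,0],[0,0,0]],"yaw":[0,0,0,0],"gripper":[4,4,4,4]}'|sed -n 2,6p
python3 -m crank '{"delta_pos":[[0.2,0,-1],[0.5,0,-2],[0.7,0,-3],[-1.5,0,-3],[-1.5,0,-1],[0,0,0]],"yaw":[0,0,0,0,0,0],"gripper":[4,4,4,4,4,4]}'|sed -n 2,4p
cat > fin.py <<'E'
from h import *
import sys
np.set_printoptions(precision=4,suppress=True)
P=robot.camera_params('wrist'); im,d=robot.snapshot('wrist'); X=cloud(P,d); c=w2c(X); z=X[...,2]
k=(z>.054)&(z<.066)&(abs(c[...,1])<.06)&(c[...,0]<.1)&(c[...,0]>-.12); print('cap',k.sum(),np.percentile(c[k][:,0],[5,50,95]) if k.sum() else '')
b=(abs(c[...,1])<.055)&(z<.05)&(c[...,0]<.162)&(c[...,0]>-.058)
k=b&(z>.020); q=c[k]; 
if k.sum()>20: print('handle',k.sum(),cv2.minAreaRect(q.astype(np.float32)*1000),'z',np.percentile(z[k],[50,95,99]),'xmin',np.percentile(q[:,0],[0.5,2]))
for lo in np.arange(-.05,.165,.015):
    k=b&(c[...,0]>lo)&(c[...,0]<lo+.015)&(z>.0115)
    if k.sum()>10: print(round(lo,3),k.sum(),'z',np.median(z[k]).round(4),np.percentile(z[k],95).round(4),'y',np.percentile(c[k][:,1],[2,98]))
save(sys.argv[1],im)
E
python3 fin.py w30; python3 -c "
from h import *
tip(-.08,0,.14,.036)"
```

```text
tool_pos: [0.6078, 0.0558, -0.018]
tcp_rot: [0.991, -0.056, 0.118, -0.006]
force: [-0.4, 0.2, -0.1]
grip_width: 0.04
grasp_force: 0.0
tool_pos: [0.5687, 0.0582, 0.0786]
tcp_rot: [0.991, -0.056, 0.12, -0.006]
force: [-0.8, -0.2, -0.6]
cap 1861 [-0.0695 -0.0637 -0.0588]
handle 4495 ((17.964080810546875, 0.02023601531982422), (107.29954528808594, 26.257335662841797), 0.48030272126197815) z [0.0312 0.0354 0.0361] xmin [-0.0334 -0.031 ]
-0.035 511 z 0.0331 0.0353 y [-0.0089  0.0098]
-0.02 669 z 0.0337 0.0357 y [-0.0109  0.0113]
-0.005 780 z 0.0338 0.036 y [-0.0123  0.0128]
0.01 745 z 0.0324 0.0352 y [-0.0123  0.0122]
0.025 681 z 0.0304 0.0328 y [-0.0115  0.011 ]
0.04 599 z 0.028 0.0304 y [-0.0101  0.0101]
0.055 539 z 0.0253 0.0279 y [-0.0101  0.009 ]
0.07 868 z 0.0169 0.0183 y [-0.0181  0.0173]
0.085 1349 z 0.0157 0.0169 y [-0.0255  0.024 ]
0.1 1555 z 0.0145 0.0158 y [-0.0284  0.027 ]
0.115 1617 z 0.0133 0.0145 y [-0.0299  0.0281]
0.13 1236 z 0.0123 0.0134 y [-0.0306  0.0296]
0.145 212 z 0.0119 0.0127 y [-0.0298  0.0298]
t 47.53 tip caddy [-0.0298 -0.0024] 0.1123 tooly in caddy [ 0.003 -1.    -0.025] x [ 0.972 -0.003  0.236] z [ 0.236  0.025 -0.971] F [0.4 0.3 0.4] w 0.04 gf 0.0
shift [-4.23 -0.32 -3.87]
```

Scraper lies flat in the far compartment, handle end at about −34 mm and square to 0.5°. Now I'll go in front of the divider and push it closed gently.

```bash
python3 -m crank '{"delta_pos":[[-2,-0.1,0],[-2,-0.1,-0.1],[-1.95,0,0],[-0.3,0,1.2],[-0.4,0,1.8],[-0.4,0,1.8],[-0.3,0.1,1.2],[0,0,0]],"yaw":[0,0,0,0,0,0,0,0],"gripper":[4,4,4,4,4,4,4,4]}'|sed -n 2,4p
python3 -c "
from h import *
tip(-.075,0,.038,.036)"
```

```text
tool_pos: [0.509, 0.0668, -0.0027]
tcp_rot: [0.992, -0.056, 0.115, -0.005]
force: [-0.4, 0.4, 0.3]
t 48.2 tip caddy [-0.0902 -0.0003] 0.0323 tooly in caddy [ 0.003 -1.    -0.024] x [ 0.974 -0.003  0.227] z [ 0.227  0.024 -0.974] F [-0.4  0.4  0.3] w 0.0401 gf 0.0
shift [ 1.6  -0.04 -0.21]
```

```bash
python3 -m crank '{"delta_pos":[[0.4,0,0.05],[0.4,0,0.08],[0.4,0,0.1],[0.4,0,0.1],[0.4,0,0.1],[0.3,0,0.07],[0,0,0]],"yaw":[0,0,0,0,0,0,0],"gripper":[4,4,4,4,4,4,4]}'|sed -n 2,4p
python3 fin.py w31 | head -3; python3 -c "
from h import *
tip(-.052,0,.035,.036)"
```

```text
tool_pos: [0.5361, 0.0643, 0.002]
tcp_rot: [0.991, -0.056, 0.118, -0.006]
force: [-2.5, 0.4, -1.2]
cap 11143 [-0.0609 -0.0455 -0.0394]
handle 11679 ((-6.663516998291016, 14.102401733398438), (131.4146728515625, 100.60781860351562), 23.43776512145996) z [0.032  0.0448 0.049 ] xmin [-0.0574 -0.056 ]
-0.05 1828 z 0.0341 0.0486 y [-0.0529  0.0528]
t 48.83 tip caddy [-0.0633  0.0002] 0.0371 tooly in caddy [ 0.003 -1.    -0.024] x [ 0.972 -0.003  0.235] z [ 0.235  0.024 -0.972] F [-2.1 -0.2 -1.6] w 0.0403 gf 1.3
shift [1.04 0.02 0.47]
```

```bash
python3 -m crank '{"delta_pos":[[0.2,0,0.05],[0.2,0,0.05],[0.1,0,0.02],[0,0,0]],"yaw":[0,0,0,0],"gripper":[4,4,4,4]}'|sed -n 2,4p
python3 -m crank '{"delta_pos":[[0.1,0,0.02],[0.1,0,0.02],[0,0,0]],"yaw":[0,0,0],"gripper":[4,4,4]}'|sed -n 2,4p
python3 fin.py w32 | head -3; python3 -c "
from h import *
tip(-.052,0,.035,.036)"
```

```text
tool_pos: [0.5407, 0.0638, 0.002]
tcp_rot: [0.991, -0.056, 0.118, -0.006]
force: [-4.2, 0.5, -1.0]
tool_pos: [0.5426, 0.0635, 0.002]
tcp_rot: [0.991, -0.056, 0.118, -0.006]
force: [-3.7, 0.1, -0.5]
cap 11149 [-0.0543 -0.0389 -0.0328]
handle 12015 ((-1.9734420776367188, 13.836246490478516), (129.74998474121094, 100.13277435302734), 24.27656364440918) z [0.032  0.0454 0.0491] xmin [-0.0556 -0.051 ]
-0.05 222 z 0.0461 0.0498 y [-0.0316  0.0321]
t 49.47 tip caddy [-0.0566  0.0002] 0.037 tooly in caddy [ 0.003 -1.    -0.024] x [ 0.972 -0.003  0.234] z [ 0.234  0.024 -0.972] F [-4.7  0.3  0.4] w 0.0402 gf 2.1
shift [0.41 0.02 0.3 ]
```

```bash
for i in 1; do :; done
python3 -m crank '{"delta_pos":[[0.1,0,0.02],[0,0,0],[0,0,0]],"yaw":[0,0,0],"gripper":[4,4,4]}'|sed -n 2,4p
python3 -m crank '{"delta_pos":[[0.1,0,0.02],[0,0,0],[0,0,0]],"yaw":[0,0,0],"gripper":[4,4,4]}'|sed -n 2,4p
python3 -m crank '{"delta_pos":[[0.1,0,0.02],[0,0,0],[0,0,0]],"yaw":[0,0,0],"gripper":[4,4,4]}'|sed -n 2,4p
python3 fin.py w33 | head -1
```

```text
tool_pos: [0.5436, 0.0634, 0.002]
tcp_rot: [0.991, -0.056, 0.118, -0.006]
force: [-4.1, -0.2, 0.4]
tool_pos: [0.5446, 0.0633, 0.002]
tcp_rot: [0.991, -0.056, 0.118, -0.006]
force: [-4.0, -0.1, -1.0]
tool_pos: [0.5453, 0.0632, 0.0019]
tcp_rot: [0.991, -0.056, 0.118, -0.006]
force: [-6.2, 0.4, 1.3]
cap 11174 [-0.0516 -0.0363 -0.0302]
```

```bash
python3 -m crank '{"delta_pos":[[0.1,0,0.02],[0,0,0],[0,0,0]],"yaw":[0,0,0],"gripper":[4,4,4]}'|sed -n 2,4p
python3 fin.py w34 | head -1
```

```text
tool_pos: [0.5457, 0.0632, 0.0018]
tcp_rot: [0.992, -0.056, 0.117, -0.006]
force: [-9.1, -0.3, 4.4]
cap 11200 [-0.0512 -0.036  -0.0299]
```

Force rises to 9 N while the divider has stopped, so it's snug against the scraper. Retreat and check everything.

```bash
python3 -m crank '{"delta_pos":[[-0.3,0,0],[-0.6,0,-0.3],[0.2,0,-2],[0.5,0,-3],[0.5,0,-3.5],[-1,0,-3],[-2,0,-2],[-2,0,0],[0,0,0]],"yaw":[0,0,0,0,0,0,0,0,0],"gripper":[4,4,4,4,4,4,4,4,4]}'|sed -n 1,4p
python3 fin.py w35; python3 see.py w36
```

```text
clock: 51.32
tool_pos: [0.4675, 0.0691, 0.1264]
tcp_rot: [0.991, -0.056, 0.12, -0.006]
force: [-0.2, -0.8, -1.0]
cap 2673 [-0.0417 -0.0367 -0.0309]
handle 3807 ((14.160930633544922, -0.3574066162109375), (109.70436096191406, 112.7003402709961), 89.7651596069336) z [0.0318 0.0435 0.0479] xmin [-0.0421 -0.042 ]
-0.05 1074 z 0.0332 0.0476 y [-0.0531  0.0526]
-0.035 102 z 0.0334 0.0355 y [-0.0087  0.01  ]
-0.02 485 z 0.0335 0.0357 y [-0.0103  0.0109]
-0.005 548 z 0.0337 0.0359 y [-0.012   0.0119]
0.01 537 z 0.0331 0.0358 y [-0.0128  0.0127]
0.025 479 z 0.0309 0.0336 y [-0.0119  0.0112]
0.04 422 z 0.0289 0.0312 y [-0.011   0.0103]
0.055 330 z 0.0264 0.0289 y [-0.0101  0.0088]
wedge 4061 ((-120.54901885986328, -0.7173233032226562), (34.17753219604492, 94.45207977294922), 0.6014410853385925) [0.0135 0.0219 0.0294]
cap 2702 [-0.0416 -0.0363 -0.0303]
```

View pics/w35.png

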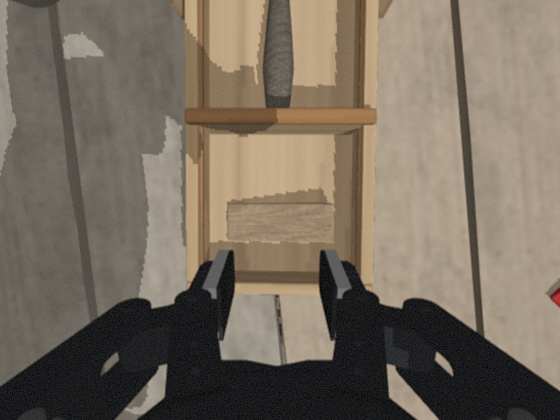

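The divider cap (280,115) sits right against the handle end (278,105). The wedge lies flat in the front compartment (280,222) and the gripper touches nothing.

```bash
python3 -c "
from bench import robot
print(robot.finish_job())"
```

```text
the job is handed in; nothing more can be done
None
```

I handed the job in at about 51 s: the scraper lies flat under the shelf with the divider closed snugly on it (it stopped against the scraper at about 9 N), the wedge is flat in the front compartment, and I kept clear of the vase and jar, though I did not re-measure them at the end. Two brief lapses could still count against it: while tilting the tool, two joints read about 0.002 rad past their rounded limits, and the wrist force spiked to about 106 N of the 120 N allowed.

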